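# Set a scraper at the grinder and lower the guard sash onto it

## Task

Raise the grinder's clear guard sash right up by its yellow handle, then draw the red-handled scraper out of its sleeve by the blade and lay it on the bed with its nose towards the sash. Let go, take it again by the red handle and slide it straight in under the sash, between the two black lines, until you feel its nose bear lightly on the red stop. Last, lower the sash gently by its handle until you feel its lip rest on the blade, and let go, leaving the other things on the bench where they are.

Things in the scene. Friction and masses are not known exactly. Their poses are not given: they have to be found in the camera images.
- sash (a joint): height of the clear guard sash in m: 0 shut (lip 2 mm above the bed), 0.09 at its upper stop. It slides straight up and down between two posts (238 mm apart, 253 mm tall) and stays wherever it is left: lifting takes about 12 N, pushing down about 3 N. When its lip rests on the scraper's blade the joint reads about 0.010 (0.007 with the lip pressed flat). It may start up to 15 mm open.
- sash_handle (a point): centre of the sash's yellow handle bar, 122 mm long along its y axis, 14 x 14 mm in section, carried 39 mm (centre) above the sash's top rail, so it can be pinched from above with a finger before and behind it; x axis points square through the sash, from the robot's side to the wheel; moves with the sash (176 mm above the table when shut, 90 mm more when up)
- lip: black rubber lip along the sash's lower edge, 200 mm long (y), 12 mm thick (x); origin at the middle of its underside, in the plane of the sash; moves with the sash; it is springy and gives up to 3 mm (6 N per mm)
- grinder: blue grinder, fixed, with a flat steel bed in front of the wheel. Origin on the table under the middle of the sash; x axis runs from the robot's side to the wheel. Bed top 30 mm above the table, 140 mm wide, from 200 mm before the sash (x -0.20) to 130 mm behind it; two black lines along x at y = -20 and +20 mm. With the sash up, the lip is 122 mm above the table. Wheel and motor stand from 137 mm behind the sash, up to 205 mm tall
- stop: red stop block, 70 mm wide (y), 30 mm tall, firmly clamped on the bed 65 to 90 mm behind the sash; origin at the middle of the foot of its front face, which looks to -x; x axis as the grinder's
- scraper: the scraper, 190 mm long, about 0.3 kg, with a red handle and a steel blade; origin at the underside where handle and blade meet, x axis to the nose, z up; the underside is flat throughout. If it is pressed down on the bed while it is slid, friction can take up the push before the nose reaches the stop; keep it light on the bed. It starts lying in one of two sleeves, blade out
- blade_mid (a point): middle of the scraper's steel blade, half-way up: blade 120 mm long, 24 mm wide, 12 mm thick; x axis to the nose. Near the centre of mass
- handle_mid (a point): middle of the scraper's red handle, half-way up: 70 mm long, 26 mm wide, 24 mm tall; at the start hidden under the sleeve's roof
- nose (a point): middle of the front end face of the blade, 60 mm ahead of blade_mid, 155 mm ahead of handle_mid
- sleeve_a: wooden sleeve, fixed, holding the scraper: a board 66 mm wide and 8 mm thick, on which the tool lies, reaching 130 mm ahead of the mouth, and a box 85 mm deep over the handle (inner width 54 mm, roof underside 48 mm and top 54 mm above the table). Origin at table level under the mouth, x axis the way the blade points; the tool comes free after being drawn about 80 mm along +x. Tools always point roughly away from the robot
- sleeve_b: a second sleeve like it, with the burnisher; the two may be either way round
- burnisher_mid (a point): bystander: burnisher, brown handle and thin brass blade 12 mm wide, in the other sleeve
- tin_mid (a point): bystander: low metal jar with a green cap, 72 mm across, 60 mm tall; middle
- oil_mid (a point): bystander: yellow bottle with a red cap, 56 mm across, 140 mm tall; middle
- mop_mid (a point): bystander: brown polishing mop lying flat, 120 mm across, 34 mm tall; middle
- compound_bar_mid (a point): bystander: green bar of compound, 90 x 40 x 30 mm; middle
Not all that is in view belongs to the job. Leave any turquoise look-alike of the scraper alone.

How it is judged:
By the outcome, as a careful person would: the job done as asked, in the order asked, and still so for the second after the job is handed in, with the robot touching nothing.
It also fails if it takes over 72 s, if anything falls off the work surface, if the arm or the gripper's body presses on something with over 40 N, if the wrist force passes 120 N, or if a joint passes its speed limit or range.

## Robot

A 6-joint arm with a two-finger parallel gripper is mounted at the origin on the work surface. World frame = base frame: x ahead of the robot, y to its left, z up, the work surface at z = 0. Lengths are in m, angles in rad, forces in N, time in s.
With the tool pointing down it reaches from about 0.35 to 0.775 m from the base axis. Payload 5.5 kg.
Tool frame: the origin (TCP) lies on the mounting face of the last link; the fingertips stand 173 mm ahead of it and the grasp point (between the pads) lies 155 mm ahead of it; z points along the fingers, y is the line along which they close (so a half turn about z gives the same grasp; the last joint's range is limited). The gripper opens to 85 mm and grips with 20 to 120 N. Pads are 22 mm wide; open, the fingers measure 114 mm over their backs; the gripper's body (76 mm by 85 mm) begins 54 mm behind the grasp point. The pads swing forward as they close: fully open they stand 13 mm farther back than shut.
Start: joints at [-1.305, 0.313, 0.046, 1.304, 0, 1.431], TCP at [0.227, -0.528, 0.405] pointing down, gripper open.
Joint ranges: [-2.76, 2.76], [-0.86, 1.69], [-1.03, 1.26], [-2.2, 2.34], [-1.47, 1.5], [-3.14, 3.14]. Speed limits (rad/s): [2.57, 2.57, 3.14, 3.14, 3.14, 3.14].

## Interface

Orientations are given as [roll, pitch, yaw] about the fixed x, y, z axes, in that order (R = Rz(yaw) Ry(pitch) Rx(roll)).
In Python, from station import status, vision, manip gives the robot as it stands.
- The arm moves only by the tool servo_tool, never from a script. Its argument "plan" is a list of rows, each an object of numbers: "x", "y", "z": the shift along the tool's x, y, z in mm; "ax", "ay", "az": the turn, a rotation vector about the tool's x, y, z in rad; "gripper": the closure, from -1 (fully open) to 1 (shut). A call has 1 to 10 rows; each row is the pose to reach, as a shift and turn from the pose commanded when the call began, along the tool's axes at that moment; what a row does not reach only later rows make up. A row lasts 1/10 s, in which the tool goes at most 50 mm and 8.59 degrees, less where a joint would pass 70% of its speed; a pose out of reach is approached as far as the arm can. A call with a gripper value outside its range is refused whole. The fingers move at their own pace and stop on an object; "newtons" is the grip in N (left out, the last holds). Time passes only in rows, so rows that repeat a pose let the fingers close. It gives the time, the measured TCP pose, the force, the opening and the grip force at its end, in the units of the state.
- status.get_state(): the state, without advancing time (a new reading comes with each control period).
- vision.camera(name): name is "side" or "top"; returns a dict with "img" (400x640x3 uint8, red, green, blue), "fovy" (degrees; the focal length in pixels is half the picture's height over the tangent of half this angle, whatever the lens; pixels are square), "cx", "cy" (the principal point, pixels), "k1" (the pictures are not rectified: a ray, as slopes to the right and down, at radius r is drawn at 1 + k1 r^2 times it, then the intrinsics apply), "R" (3x3) and "t" (3): a world point X has camera coordinates R X + t. Camera axes: x right, y down, z forward; pixel columns grow to the right and rows downward; lengths in m; the calibration is good to about 2 mm. A picture is of the moment at which its call begins. There is no depth.
- manip.sign_off(): hands the job in; it is judged then, once.
The state is a dict: "clock": time; "joint_pos": joint angles; "joint_velocities": joint speeds; "effort": joint torques, N m; "tcp_pos": TCP position; "orientation": TCP orientation; "force": force on the tool from outside, world axes, zero at the start; "ft_torque": the same for the moment, N m; "opening": opening from 0.0 (shut) to 1.0 (fully open); "gripper_force": force on a finger pad.
Only numpy, scipy, OpenCV 4.12 (cv2) and the standard library are available. Lean on these libraries where they do the work, as an engineer would, in place of code of your own. Each camera call takes 0.05 s, during which the arm holds its last target. There are 200 camera calls.

## Working session

There is one attempt and no reset: what is moved stays moved. The work goes in short steps, Python scripts to look and compute and a tool call to move; the robot and the scene stay as the last step left them, time stands still between calls to the robot, and variables do not carry over. Pictures are saved under pics/ and viewed, at most 10 in all, crops included, and the job is handed in when it is done.

Besides the shell and the picture viewer there is one more tool, called after ">>>" by a JSON object that holds its "name" and its "arguments", one argument or row to a line. servo_tool: Moves the arm, as the interface text tells. Its arguments: {"type":"object","properties":{"plan":{"type":"array"},"newtons":{"type":"number"}},"required":["plan"]}

```bash
mkdir -p pics; ls; cat > h.py <<'E'
import numpy as np, cv2
from station import status, vision, manip
def cam(n):
    c=vision.camera(n); c['f']=200/np.tan(np.radians(c['fovy'])/2); c['R']=np.array(c['R']);c['t']=np.array(c['t']); return c
def ray(c,u,v):
    K=np.array([[c['f'],0,c['cx']],[0,c['f'],c['cy']],[0,0,1]])
    p=cv2.undistortPoints(np.array([[[u,v]]],float),K,np.array([c['k1'],0,0,0.]),None)[0,0]
    d=c['R'].T@np.array([p[0],p[1],1]); return -c['R'].T@c['t'], d
def onz(c,u,v,z):
    o,d=ray(c,u,v); return o+d*(z-o[2])/d[2]
def proj(c,X):
    K=np.array([[c['f'],0,c['cx']],[0,c['f'],c['cy']],[0,0,1]])
    return cv2.projectPoints(np.array(X,float).reshape(-1,3),cv2.Rodrigues(c['R'])[0],c['t'],K,np.array([c['k1'],0,0,0.]))[0][:,0]
def two(c1,p1,c2,p2):
    o1,d1=ray(c1,*p1);o2,d2=ray(c2,*p2)
    s=np.linalg.lstsq(np.c_[d1,-d2],o2-o1,rcond=None)[0]
    a=o1+s[0]*d1;b=o2+s[1]*d2; return (a+b)/2,np.linalg.norm(a-b)
def save(c,n): cv2.imwrite('pics/'+n+'.png',c['img'][:,:,::-1])
def blobs(c,lo,hi,amin=30):
    hsv=cv2.cvtColor(c['img'],cv2.COLOR_RGB2HSV); m=cv2.inRange(hsv,np.array(lo),np.array(hi))
    n,l,s,ct=cv2.connectedComponentsWithStats(m)
    return m,[(s[i],ct[i],l==i) for i in range(1,n) if s[i][4]>=amin]
E
python3 - <<'E'
from h import *
for n in('side','top'):
    c=cam(n);save(c,n+'0');print(n,c['fovy'],c['k1'],-c['R'].T@c['t'],c['R'].round(2).tolist())
print(status.get_state())
E
```

```text
pics
side 46.97638415555952 0.04306779590598282 [0.17690686 1.13013666 0.82057219] [[-0.96, -0.28, 0.02], [-0.16, 0.48, -0.87], [0.23, -0.83, -0.5]]
top 54.136432499688375 0.005816883487434236 [ 0.43230556 -0.03125924  1.096343  ] [[0.0, -1.0, -0.02], [-1.0, -0.0, -0.07], [0.07, 0.02, -1.0]]
{'clock': 0.1, 'joint_pos': array([-1.30460546e+00,  3.13942624e-01,  4.51040641e-02,  1.30357238e+00,
        3.65870422e-06,  1.43119913e+00]), 'joint_velocities': array([-0.00134742, -0.00318924,  0.00345558, -0.00022393,  0.00093998,
        0.00079545]), 'effort': array([ 1.69562769e-03, -4.81728172e+01,  2.99241918e+01,  1.28300360e-02,
       -1.24127596e-04,  1.91027993e-08]), 'tcp_pos': array([ 0.22692773, -0.52815217,  0.40389263]), 'orientation': array([-3.13999425e+00, -2.28287620e-04,  4.05787880e-01]), 'force': array([ 0.02174108,  0.12088204, -0.19546528]), 'ft_torque': array([-0.03130191, -0.04242455, -0.00525011]), 'gripper_force': 0.0, 'opening': 1.0020136512329507}
```

View pics/top0.png

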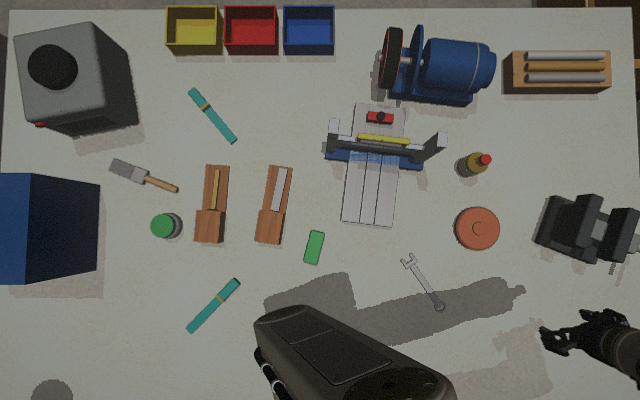

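View pics/side0.png

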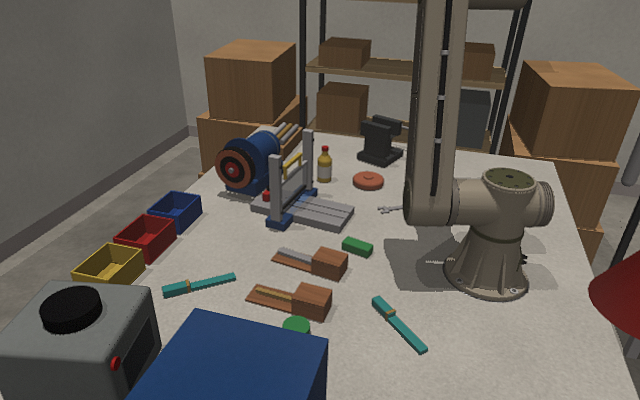

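The top picture shows the sash with its yellow handle at (385,139), the bed with two lines at (370,190) and the red stop at (380,117). There are two sleeves. The one at (275,200) has a wide grey blade, and the one at (212,200) has a thin brass blade. The turquoise look-alikes are at (212,115) and (213,305), and a wood-handled spatula lies at (145,177). The sleeve at (275,200) fits the scraper because of its wide steel blade. I'll confirm that in a crop and measure.

```bash
python3 - <<'E'
from h import *
t=cam('top');s=cam('side')
a=cv2.resize(t['img'][95:255,180:450],None,fx=2.9,fy=2.9,interpolation=cv2.INTER_CUBIC)
cv2.imwrite('pics/crop1.png',a[:,:,::-1])
b=cv2.resize(s['img'][120:330,220:390],None,fx=2.8,fy=2.8,interpolation=cv2.INTER_CUBIC)
cv2.imwrite('pics/crop2.png',b[:,:,::-1])
for n,c in(('t',t),('s',s)):
  for nm,lo,hi in(('yel',(22,120,90),(33,255,255)),('red',(0,170,80),(6,255,255)),('green',(45,100,50),(80,255,255))):
    for st,ct,m in blobs(c,lo,hi)[1]:
      r=cv2.minAreaRect(np.argwhere(m)[:,::-1].astype(np.float32)); print(n,nm,st.tolist(),ct.round(1).tolist(),np.round(cv2.boxPoints(r),1).tolist())
E
```

```text
t yel [165, 5, 52, 40, 1227] [194.0, 29.4] [[165.0, 5.0], [216.0, 5.0], [216.0, 44.0], [165.0, 44.0]]
t yel [358, 133, 52, 11, 271] [383.5, 138.1] [[357.5, 137.8000030517578], [358.20001220703125, 132.39999389648438], [409.3999938964844, 138.8000030517578], [408.70001220703125, 144.1999969482422]]
t yel [468, 153, 20, 20, 137] [475.2, 163.3] [[464.6000061035156, 157.3000030517578], [480.29998779296875, 150.1999969482422], [488.3999938964844, 168.0], [472.70001220703125, 175.10000610351562]]
t red [224, 6, 52, 39, 1182] [251.3, 31.0] [[223.10000610351562, 43.900001525878906], [224.39999389648438, 5.900000095367432], [275.1000061035156, 7.599999904632568], [273.8999938964844, 45.599998474121094]]
t red [230, 6, 39, 1, 39] [249.0, 6.0] [[268.0, 6.0], [268.0, 6.0], [230.0, 6.0], [230.0, 6.0]]
t red [368, 112, 9, 8, 35] [372.2, 114.4] [[368.0, 112.0], [376.0, 112.0], [376.0, 119.0], [368.0, 119.0]]
t red [383, 114, 10, 8, 40] [388.4, 117.0] [[383.0, 114.0], [392.0, 114.0], [392.0, 121.0], [383.0, 121.0]]
t red [481, 155, 10, 9, 62] [486.0, 158.6] [[481.0, 155.0], [490.0, 155.0], [490.0, 1
[... 1001 characters left out ...]
8.20001220703125]]
s red [601, 268, 39, 71, 1319] [627.8, 305.0] [[601.0, 268.0], [639.0, 268.0], [639.0, 338.0], [601.0, 338.0]]
s red [111, 356, 7, 13, 43] [113.0, 361.8] [[108.80000305175781, 367.20001220703125], [113.30000305175781, 354.70001220703125], [117.0, 356.0], [112.4000015258789, 368.5]]
s green [342, 237, 31, 15, 221] [357.5, 243.8] [[341.79998779296875, 243.60000610351562], [344.29998779296875, 235.60000610351562], [372.79998779296875, 244.3000030517578], [370.3999938964844, 252.3000030517578]]
s green [283, 316, 27, 18, 345] [296.7, 323.8] [[282.20001220703125, 327.3999938964844], [285.70001220703125, 312.5], [311.3999938964844, 318.3999938964844], [308.0, 333.3999938964844]]
```

View pics/crop1.png

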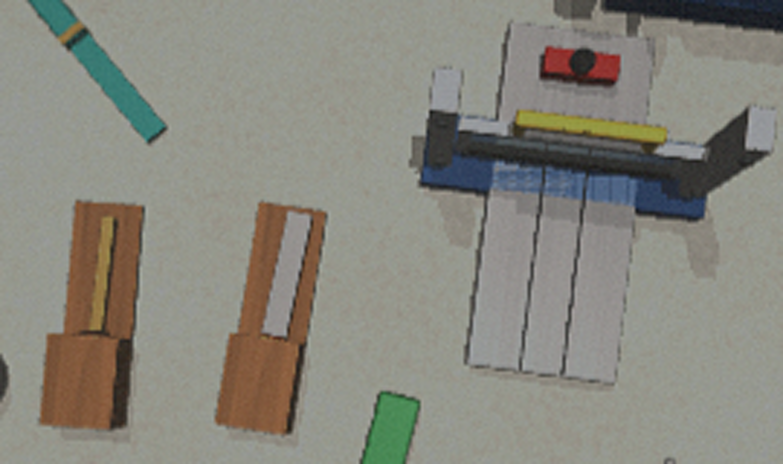

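View pics/crop2.png

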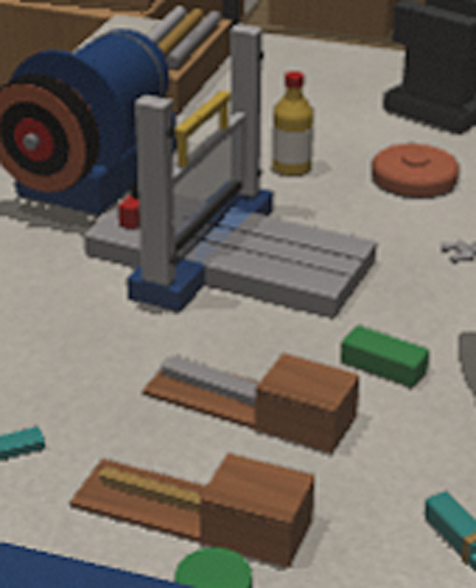

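The crops confirm it. The wide grey steel blade is in the sleeve at top pixel (278,190), beside the grinder. The thin brass burnisher is in the sleeve at (212,190). Both turquoise tools lie loose on the bench. Now I'll get the positions.

```bash
python3 - <<'E'
from h import *
t=cam('top');s=cam('side')
g=lambda x,y:(x/2.9+180-.33,y/2.9+95-.33)
def P(x,y,z): return onz(t,*g(x,y),z)
# blade by mask
hsv=cv2.cvtColor(t['img'],cv2.COLOR_RGB2HSV)
m=np.zeros((400,640),np.uint8); m[160:215,262:296]=((hsv[:,:,1]<60)&(hsv[:,:,2]>110))[160:215,262:296]
n,l,st,ct=cv2.connectedComponentsWithStats(m)
for i in range(1,n):
  if st[i][4]>40:
    pts=np.argwhere(l==i)[:,::-1].astype(np.float32); print(st[i],ct[i])
    print([onz(t,*p,.02).round(4).tolist() for p in cv2.boxPoints(cv2.minAreaRect(pts))],onz(t,*ct[i],.02))
print('blade manual',[P(*p,.02)[:2].round(4).tolist() for p in((263,333),(287,336),(289,211),(312,214))])
print('roof',[P(*p,.054)[:2].round(4).tolist() for p in((229,332),(304,344),(216,425),(290,433))])
print('bed',[P(*p,.03)[:2].round(4).tolist() for p in((469,365),(614,383),(511,23),(654,40))])
for a,b in(((542,168),(522,372)),((585,175),(565,376))):
  A,B=P(*a,.03),P(*b,.03);d=A-B;print('line',A[:2],B[:2],np.arctan2(d[1],d[0]))
print('stop top front',[P(*p,.06)[:2].round(4).tolist() for p in((541,80),(618,84))])
print('handle', two(t,(383.5,138.1),s,(291.6,159.8)))
for z in(.18,.185,.19,.195): print(z,[onz(t,*p,z)[:2].round(4).tolist() for p in((357.8,135.1),(409,141.5),(383.5,138.1))])
print('posts',P(447,77,.253),P(762,115,.253))
print('green bar',[onz(t,*p,.03)[:2].round(3).tolist() for p in((302.5,260.5),(310.8,229.4),(324,233),(316,264))])
E
```

```text
[262 160  34  55 696] [281.59913793 181.54741379]
[[0.6079, 0.1486, 0.02], [0.608, 0.0567, 0.02], [0.4581, 0.0555, 0.02], [0.4578, 0.1465, 0.02]] [0.547784   0.09336054 0.02      ]
[270 168  17  43 360] [278.31111111 189.20277778]
[[0.4709, 0.1254, 0.02], [0.5875, 0.1016, 0.02], [0.5826, 0.0789, 0.02], [0.4661, 0.1029, 0.02]] [0.52649018 0.10223792 0.02      ]
blade manual [[0.4703, 0.1236], [0.4675, 0.1007], [0.5871, 0.1001], [0.5843, 0.078]]
roof [[0.4699, 0.15], [0.4591, 0.0808], [0.3847, 0.1607], [0.3777, 0.0928]]
bed [[0.4406, -0.0717], [0.4244, -0.2071], [0.7671, -0.1116], [0.7504, -0.2476]]
line [ 0.62717384 -0.14071738] [ 0.43428754 -0.12130407] -0.10030859141169192
line [ 0.62052928 -0.18129868] [ 0.43072194 -0.16144685] -0.10421046626799402
stop top front [[0.7039, -0.137], [0.7001, -0.208]]
handle (array([ 0.6328061 , -0.16344957,  0.19181659]), np.float64(0.001990230457882088))
0.18 [[0.6416, -0.1047], [0.6263, -0.2254], [0.6344, -0.1654]]
0.185 [[0.6405, -0.1043], [0.6253, -0.2243], [0.6333, -0.1647]]
0.19 [[0.6393, -0.1039], [0.6242, -0.2233], [0.6322, -0.1639]]
0.195 [[0.6382, -0.1035], [0.6231, -0.2222], [0.6311, -0.1632]]
posts [ 0.65563363 -0.04656821  0.253     ] [ 0.62665358 -0.28236     0.253     ]
green bar [[0.332, 0.033], [0.416, 0.011], [0.407, -0.025], [0.323, -0.003]]
```

```bash
cat >> h.py <<'E'
from scipy.spatial.transform import Rotation as Ro
O=np.array([.6315,-.1643]);G=-.122
def gw(x,y): c,s=np.cos(G),np.sin(G); return O+[c*x-s*y,s*x+c*y]
def go(x,y,zg,yaw):  # grasp point target (world), tool down
    st=status.get_state(); R=Ro.from_euler('xyz',st['orientation']); T=Ro.from_euler('xyz',[np.pi,0,yaw])
    d=R.inv().apply(np.array([x,y,zg+.155])-st['tcp_pos'])*1000
    print('shift',d.round(1),'rot',(R.inv()*T).as_rotvec().round(3))
def stt():
    st=status.get_state(); R=Ro.from_euler('xyz',st['orientation']); g=st['tcp_pos']+R.apply([0,0,.155])
    c,s=np.cos(G),np.sin(G);d=g[:2]-O
    print('t',round(st['clock'],2),'grasp',g.round(4),'grinder',(c*d+np.array([s,-s])*d[::-1]).round(4),'rpy',st['orientation'].round(3),'F',st['force'].round(1),'open',round(st['opening'],3),st['gripper_force'])
E
python3 - <<'E'
from h import *
go(.632,-.164,.30,1.449); go(.632,-.164,.187,1.449)
E
```

```text
shift [ 516.  -174.8  -50.4] rot [-0.    -0.    -1.043]
shift [ 515.9 -174.8   62.6] rot [-0.    -0.    -1.043]
```

>>> {"name": "servo_tool", "arguments": {
  "plan": [
    {"x": 47, "y": -16, "z": -25, "az": -0.12},
    {"x": 94, "y": -32, "z": -50, "az": -0.25},
    {"x": 141, "y": -48, "z": -50, "az": -0.37},
    {"x": 188, "y": -64, "z": -50, "az": -0.5},
    {"x": 235, "y": -80, "z": -50, "az": -0.62},
    {"x": 282, "y": -96, "z": -50, "az": -0.75},
    {"x": 329, "y": -112, "z": -50, "az": -0.87},
    {"x": 376, "y": -128, "z": -50, "az": -1.0},
    {"x": 423, "y": -143, "z": -50, "az": -1.043},
    {"x": 470, "y": -159, "z": -50, "az": -1.043}
  ]
}}

```text
invalid input at $.plan[0]: expected keys x, y, z, ax, ay, az, gripper
```

```bash
python3 -c "
from h import *
stt();go(.632,-.164,.26,1.449)"
```

```text
t 0.3 grasp [ 0.2269 -0.5282  0.2494] grinder [-0.3573 -0.4104] rpy [-3.141 -0.     0.406] F [ 0.  -0.  -0.4] open 0.999 0.0
shift [ 515.9 -174.8  -10.4] rot [-0.    -0.    -1.043]
```

>>> {"name": "servo_tool", "arguments": {
  "plan": [
    {"x": 47, "y": -16, "z": -25, "ax": 0, "ay": 0, "az": -0.12, "gripper": -1},
    {"x": 94, "y": -32, "z": -50, "ax": 0, "ay": 0, "az": -0.25, "gripper": -1},
    {"x": 141, "y": -48, "z": -50, "ax": 0, "ay": 0, "az": -0.37, "gripper": -1},
    {"x": 188, "y": -64, "z": -50, "ax": 0, "ay": 0, "az": -0.5, "gripper": -1},
    {"x": 235, "y": -80, "z": -50, "ax": 0, "ay": 0, "az": -0.62, "gripper": -1},
    {"x": 282, "y": -96, "z": -50, "ax": 0, "ay": 0, "az": -0.75, "gripper": -1},
    {"x": 329, "y": -112, "z": -50, "ax": 0, "ay": 0, "az": -0.87, "gripper": -1},
    {"x": 376, "y": -128, "z": -50, "ax": 0, "ay": 0, "az": -1.0, "gripper": -1},
    {"x": 423, "y": -143, "z": -50, "ax": 0, "ay": 0, "az": -1.043, "gripper": -1},
    {"x": 470, "y": -159, "z": -50, "ax": 0, "ay": 0, "az": -1.043, "gripper": -1}
  ]
}}

```text
clock: 1.3
tcp_pos: [0.5921, -0.1997, 0.4548]
orientation: [3.141, 0.0, 1.45]
force: [-0.1, -0.5, 0.4]
opening: 1.004
gripper_force: 0.0
```

```bash
python3 -c "
from h import *
stt();go(.632,-.164,.25,1.449);go(.632,-.164,.187,1.449)"
```

```text
t 1.3 grasp [ 0.5922 -0.1998  0.2998] grinder [-0.0347 -0.04  ] rpy [3.141 0.    1.45 ] F [-0.1 -0.5  0.4] open 1.004 0.0
shift [40.3 35.3 49.8] rot [0.    0.    0.001]
shift [ 40.3  35.3 112.8] rot [0.    0.    0.001]
```

>>> {"name": "servo_tool", "arguments": {
  "plan": [
    {"x": 40, "y": 35, "z": 0, "ax": 0, "ay": 0, "az": 0, "gripper": -1},
    {"x": 40, "y": 35, "z": 20, "ax": 0, "ay": 0, "az": 0, "gripper": -1},
    {"x": 40, "y": 35, "z": 50, "ax": 0, "ay": 0, "az": 0, "gripper": -1},
    {"x": 40, "y": 35, "z": 80, "ax": 0, "ay": 0, "az": 0, "gripper": -1},
    {"x": 40, "y": 35, "z": 105, "ax": 0, "ay": 0, "az": 0, "gripper": -1},
    {"x": 40, "y": 35, "z": 113, "ax": 0, "ay": 0, "az": 0, "gripper": -1},
    {"x": 40, "y": 35, "z": 113, "ax": 0, "ay": 0, "az": 0, "gripper": -1}
  ]
}}

```text
clock: 2.0
tcp_pos: [0.63, -0.1658, 0.3404]
orientation: [-3.139, -0.001, 1.449]
force: [-0.1, -0.2, 0.1]
opening: 0.998
gripper_force: 0.0
```

```bash
python3 -c "
from h import *
stt();c=cam('side');cv2.imwrite('pics/s1.png',cv2.resize(c['img'][90:270,220:420],None,fx=3,fy=3)[:,:,::-1])"
```

```text
t 2.0 grasp [ 0.6296 -0.1657  0.1854] grinder [-0.0017 -0.0016] rpy [-3.139e+00 -1.000e-03  1.449e+00] F [-0.1 -0.2  0.1] open 0.998 0.0
```

View pics/s1.png

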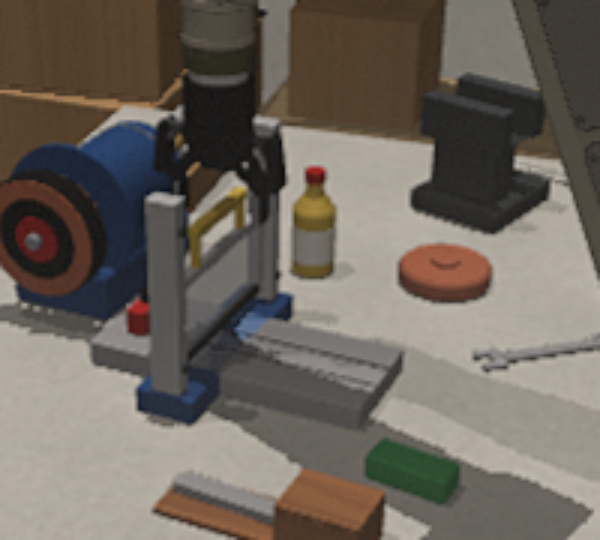

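The fingers straddle the yellow handle, about (218,225) in the crop, with one before it and one behind. Closing.

>>> {"name": "servo_tool", "arguments": {
  "plan": [
    {"x": 0, "y": 0, "z": 0, "ax": 0, "ay": 0, "az": 0, "gripper": 1},
    {"x": 0, "y": 0, "z": 0, "ax": 0, "ay": 0, "az": 0, "gripper": 1},
    {"x": 0, "y": 0, "z": 0, "ax": 0, "ay": 0, "az": 0, "gripper": 1},
    {"x": 0, "y": 0, "z": 0, "ax": 0, "ay": 0, "az": 0, "gripper": 1},
    {"x": 0, "y": 0, "z": 0, "ax": 0, "ay": 0, "az": 0, "gripper": 1},
    {"x": 0, "y": 0, "z": 0, "ax": 0, "ay": 0, "az": 0, "gripper": 1},
    {"x": 0, "y": 0, "z": 0, "ax": 0, "ay": 0, "az": 0, "gripper": 1}
  ],
  "newtons": 60
}}

```text
clock: 2.75
tcp_pos: [0.6306, -0.166, 0.3421]
orientation: [3.141, 0.0, 1.449]
force: [-0.0, -0.4, 2.5]
opening: 0.153
gripper_force: 60.1
```

>>> {"name": "servo_tool", "arguments": {
  "plan": [
    {"x": 0, "y": 0, "z": -10, "ax": 0, "ay": 0, "az": 0, "gripper": 1},
    {"x": 0, "y": 0, "z": -22, "ax": 0, "ay": 0, "az": 0, "gripper": 1},
    {"x": 0, "y": 0, "z": -34, "ax": 0, "ay": 0, "az": 0, "gripper": 1},
    {"x": 0, "y": 0, "z": -46, "ax": 0, "ay": 0, "az": 0, "gripper": 1},
    {"x": 0, "y": 0, "z": -58, "ax": 0, "ay": 0, "az": 0, "gripper": 1},
    {"x": 0, "y": 0, "z": -66, "ax": 0, "ay": 0, "az": 0, "gripper": 1},
    {"x": 0, "y": 0, "z": -70, "ax": 0, "ay": 0, "az": 0, "gripper": 1},
    {"x": 0, "y": 0, "z": -73, "ax": 0, "ay": 0, "az": 0, "gripper": 1},
    {"x": 0, "y": 0, "z": -75, "ax": 0, "ay": 0, "az": 0, "gripper": 1}
  ]
}}

```text
clock: 3.65
tcp_pos: [0.6308, -0.1661, 0.4154]
orientation: [-3.141, -0.0, 1.449]
force: [5.3, -1.0, -12.2]
opening: 0.151
gripper_force: 58.9
```

>>> {"name": "servo_tool", "arguments": {
  "plan": [
    {"x": 0, "y": 0, "z": -2, "ax": 0, "ay": 0, "az": 0, "gripper": 1},
    {"x": 0, "y": 0, "z": -4, "ax": 0, "ay": 0, "az": 0, "gripper": 1},
    {"x": 0, "y": 0, "z": -6, "ax": 0, "ay": 0, "az": 0, "gripper": 1},
    {"x": 0, "y": 0, "z": -6, "ax": 0, "ay": 0, "az": 0, "gripper": 1}
  ]
}}

```text
clock: 4.05
tcp_pos: [0.6308, -0.1662, 0.421]
orientation: [-3.14, -0.0, 1.449]
force: [5.8, -1.6, -12.1]
opening: 0.149
gripper_force: 61.9
```

>>> {"name": "servo_tool", "arguments": {
  "plan": [
    {"x": 0, "y": 0, "z": -2, "ax": 0, "ay": 0, "az": 0, "gripper": 1},
    {"x": 0, "y": 0, "z": -4, "ax": 0, "ay": 0, "az": 0, "gripper": 1},
    {"x": 0, "y": 0, "z": -4, "ax": 0, "ay": 0, "az": 0, "gripper": 1}
  ]
}}

```text
clock: 4.35
tcp_pos: [0.6314, -0.1664, 0.4211]
orientation: [-3.136, -0.002, 1.449]
force: [9.5, -3.4, -27.1]
opening: 0.154
gripper_force: 59.9
```

The upper stop is felt at TCP z 0.421. Relaxing the pull, releasing and rising.

>>> {"name": "servo_tool", "arguments": {
  "plan": [
    {"x": 0, "y": 0, "z": 2.5, "ax": 0, "ay": 0, "az": 0, "gripper": 1},
    {"x": 0, "y": 0, "z": 2.5, "ax": 0, "ay": 0, "az": 0, "gripper": -1},
    {"x": 0, "y": 0, "z": 2.5, "ax": 0, "ay": 0, "az": 0, "gripper": -1},
    {"x": 0, "y": 0, "z": 2.5, "ax": 0, "ay": 0, "az": 0, "gripper": -1},
    {"x": 0, "y": 0, "z": 2.5, "ax": 0, "ay": 0, "az": 0, "gripper": -1},
    {"x": 0, "y": 0, "z": 2.5, "ax": 0, "ay": 0, "az": 0, "gripper": -1},
    {"x": 0, "y": 0, "z": -15, "ax": 0, "ay": 0, "az": 0, "gripper": -1},
    {"x": 0, "y": 0, "z": -40, "ax": 0, "ay": 0, "az": 0, "gripper": -1},
    {"x": 0, "y": 0, "z": -60, "ax": 0, "ay": 0, "az": 0, "gripper": -1},
    {"x": 0, "y": 0, "z": -60, "ax": 0, "ay": 0, "az": 0, "gripper": -1}
  ]
}}

```text
clock: 5.35
tcp_pos: [0.6304, -0.166, 0.4904]
orientation: [3.136, 0.002, 1.449]
force: [1.0, 0.0, -0.6]
opening: 0.996
gripper_force: 0.0
```

```bash
python3 -c "
from h import *
stt();go(.527,.1013,.12,2.941);go(.527,.1013,.027,2.941);t=cam('top');s=cam('side')
for c in(t,s):
  for st,ct,m in blobs(c,(22,120,90),(33,255,255))[1]:print(st,ct)
"
```

```text
t 5.35 grasp [ 0.6313 -0.1663  0.3354] grinder [ 0.0001 -0.002 ] rpy [3.136e+00 2.000e-03 1.449e+00] F [ 1.   0.  -0.6] open 0.996 0.0
shift [ 253.  -136.5  214.2] rot [ 0.004  0.006 -1.492]
shift [ 253.2 -137.   307.2] rot [ 0.004  0.006 -1.492]
[ 165    5   52   40 1226] [193.99347471  29.40538336]
[474 164  14   9  49] [480.06122449 168.26530612]
[283 135  13  22  55] [286.78181818 143.70909091]
[318 152  13  15 101] [324.1980198  159.33663366]
[ 70 242  71  41 826] [106.44673123 264.39830508]
```

>>> {"name": "servo_tool", "arguments": {
  "plan": [
    {"x": 32, "y": -17, "z": 0, "ax": 0, "ay": 0, "az": -0.15, "gripper": -1},
    {"x": 64, "y": -34, "z": 0, "ax": 0, "ay": 0, "az": -0.3, "gripper": -1},
    {"x": 96, "y": -51, "z": 0, "ax": 0, "ay": 0, "az": -0.45, "gripper": -1},
    {"x": 128, "y": -69, "z": 0, "ax": 0, "ay": 0, "az": -0.6, "gripper": -1},
    {"x": 160, "y": -86, "z": 20, "ax": 0, "ay": 0, "az": -0.75, "gripper": -1},
    {"x": 192, "y": -103, "z": 60, "ax": 0, "ay": 0, "az": -0.9, "gripper": -1},
    {"x": 224, "y": -120, "z": 100, "ax": 0, "ay": 0, "az": -1.05, "gripper": -1},
    {"x": 253, "y": -137, "z": 140, "ax": 0, "ay": 0, "az": -1.2, "gripper": -1},
    {"x": 253, "y": -137, "z": 180, "ax": 0, "ay": 0, "az": -1.35, "gripper": -1},
    {"x": 253, "y": -137, "z": 214, "ax": 0, "ay": 0, "az": -1.492, "gripper": -1}
  ]
}}

```text
clock: 6.45
tcp_pos: [0.5224, 0.1033, 0.2688]
orientation: [-3.141, -0.004, 2.95]
force: [1.0, -0.4, -1.0]
opening: 0.995
gripper_force: 0.0
```

```bash
python3 -c "
from h import *
stt();go(.527,.1013,.027,2.941)"
```

```text
t 6.45 grasp [0.5217 0.1033 0.1138] grinder [-0.1416  0.2523] rpy [-3.141 -0.004  2.95 ] F [ 1.  -0.4 -1. ] open 0.995 0.0
shift [-5.3 -1.  86.8] rot [-0.001 -0.004  0.009]
```

>>> {"name": "servo_tool", "arguments": {
  "plan": [
    {"x": 0, "y": 0, "z": 20, "ax": 0, "ay": 0, "az": 0, "gripper": -1},
    {"x": 0, "y": 0, "z": 40, "ax": 0, "ay": 0, "az": 0, "gripper": -1},
    {"x": 0, "y": 0, "z": 60, "ax": 0, "ay": 0, "az": 0, "gripper": -1},
    {"x": 0, "y": 0, "z": 60, "ax": 0, "ay": 0, "az": 0, "gripper": -1},
    {"x": 0, "y": 0, "z": 60, "ax": 0, "ay": 0, "az": 0, "gripper": -1}
  ]
}}

```text
clock: 6.95
tcp_pos: [0.5244, 0.1018, 0.2119]
orientation: [-3.141, -0.002, 2.941]
force: [0.5, 0.2, 0.8]
opening: 1.004
gripper_force: 0.0
```

```bash
python3 -c "
from h import *
stt();go(.527,.1013,.027,2.941)"
```

```text
t 6.95 grasp [0.524  0.1017 0.0569] grinder [-0.139  0.251] rpy [-3.141e+00 -2.000e-03  2.941e+00] F [0.5 0.2 0.8] open 1.004 0.0
shift [-2.7  0.1 29.9] rot [-0.001 -0.002 -0.   ]
```

>>> {"name": "servo_tool", "arguments": {
  "plan": [
    {"x": -2.5, "y": 0, "z": 15, "ax": 0, "ay": 0, "az": 0, "gripper": -1},
    {"x": -2.5, "y": 0, "z": 28, "ax": 0, "ay": 0, "az": 0, "gripper": -1},
    {"x": -2.5, "y": 0, "z": 29, "ax": 0, "ay": 0, "az": 0, "gripper": -1},
    {"x": -2.5, "y": 0, "z": 29, "ax": 0, "ay": 0, "az": 0, "gripper": 1},
    {"x": -2.5, "y": 0, "z": 29, "ax": 0, "ay": 0, "az": 0, "gripper": 1},
    {"x": -2.5, "y": 0, "z": 29, "ax": 0, "ay": 0, "az": 0, "gripper": 1},
    {"x": -2.5, "y": 0, "z": 29, "ax": 0, "ay": 0, "az": 0, "gripper": 1},
    {"x": -2.5, "y": 0, "z": 29, "ax": 0, "ay": 0, "az": 0, "gripper": 1},
    {"x": -2.5, "y": 0, "z": 29, "ax": 0, "ay": 0, "az": 0, "gripper": 1},
    {"x": -2.5, "y": 0, "z": 29, "ax": 0, "ay": 0, "az": 0, "gripper": 1}
  ],
  "newtons": 60
}}

```text
clock: 7.95
tcp_pos: [0.528, 0.1013, 0.1844]
orientation: [3.142, 0.001, 2.941]
force: [-1.0, -1.2, 6.2]
opening: 0.257
gripper_force: 59.7
```

```bash
python3 -c "
from h import *
stt()"
```

```text
t 7.95 grasp [0.5281 0.1013 0.0294] grinder [-0.1349  0.251 ] rpy [3.142e+00 1.000e-03 2.941e+00] F [-1.  -1.2  6.2] open 0.257 59.68963265419006
```

>>> {"name": "servo_tool", "arguments": {
  "plan": [
    {"x": 0, "y": 0, "z": -4, "ax": 0, "ay": 0, "az": 0, "gripper": 1},
    {"x": -5, "y": 0, "z": -4, "ax": 0, "ay": 0, "az": 0, "gripper": 1},
    {"x": -15, "y": 0, "z": -4, "ax": 0, "ay": 0, "az": 0, "gripper": 1},
    {"x": -27, "y": 0, "z": -4, "ax": 0, "ay": 0, "az": 0, "gripper": 1},
    {"x": -39, "y": 0, "z": -4, "ax": 0, "ay": 0, "az": 0, "gripper": 1},
    {"x": -51, "y": 0, "z": -4, "ax": 0, "ay": 0, "az": 0, "gripper": 1},
    {"x": -63, "y": 0, "z": -4, "ax": 0, "ay": 0, "az": 0, "gripper": 1},
    {"x": -75, "y": 0, "z": -4, "ax": 0, "ay": 0, "az": 0, "gripper": 1},
    {"x": -87, "y": 0, "z": -4, "ax": 0, "ay": 0, "az": 0, "gripper": 1},
    {"x": -97, "y": 0, "z": -4, "ax": 0, "ay": 0, "az": 0, "gripper": 1}
  ]
}}

```text
clock: 8.95
tcp_pos: [0.6243, 0.0815, 0.1872]
orientation: [-3.142, 0.0, 2.94]
force: [1.0, -0.2, -3.1]
opening: 0.26
gripper_force: 58.9
```

>>> {"name": "servo_tool", "arguments": {
  "plan": [
    {"x": 0, "y": 0, "z": 0, "ax": 0, "ay": 0, "az": 0, "gripper": 1},
    {"x": 0, "y": 0, "z": -20, "ax": 0, "ay": 0, "az": 0, "gripper": 1},
    {"x": 0, "y": 0, "z": -50, "ax": 0, "ay": 0, "az": 0, "gripper": 1},
    {"x": 0, "y": 0, "z": -80, "ax": 0, "ay": 0, "az": 0, "gripper": 1},
    {"x": 0, "y": 0, "z": -110, "ax": 0, "ay": 0, "az": 0, "gripper": 1},
    {"x": 0, "y": 0, "z": -110, "ax": 0, "ay": 0, "az": 0, "gripper": 1},
    {"x": 0, "y": 0, "z": -110, "ax": 0, "ay": 0, "az": 0, "gripper": 1}
  ]
}}

```text
clock: 9.65
tcp_pos: [0.6227, 0.082, 0.2979]
orientation: [3.141, 0.001, 2.941]
force: [0.1, -0.1, -3.5]
opening: 0.259
gripper_force: 59.3
```

```bash
python3 - <<'E'
from h import *
stt()
for n in('top','side'):
  c=cam(n); save(c,n+'_lift')
  for st,ct,m in blobs(c,(0,150,60),(6,255,255))[1]: print(n,st,ct.round(1))
x,y=gw(-.10,0); go(x,y,.10,G+np.pi)
E
```

```text
t 9.65 grasp [0.6228 0.082  0.1429] grinder [-0.0386  0.2434] rpy [3.141e+00 1.000e-03 2.941e+00] F [ 0.1 -0.1 -3.5] open 0.259 59.346240162849426
top [ 224    5   52   40 1326] [251.1  29.6]
top [367 111  11  10  79] [371.9 115.7]
top [383 113  11  10  72] [388.4 117.8]
top [481 154  11  10  78] [485.7 158.9]
side [225 162  14  15 120] [231.8 169. ]
side [ 113  214   63   50 1270] [145.7 234.5]
side [287 215  22  15 199] [297.3 221.7]
side [ 588  251   52   88 2861] [619.6 294.5]
side [110 356   8  15  59] [112.9 362.7]
shift [  41.1 -247.3   41.1] rot [-0.001 -0.003 -0.079]
```

View pics/side_lift.png

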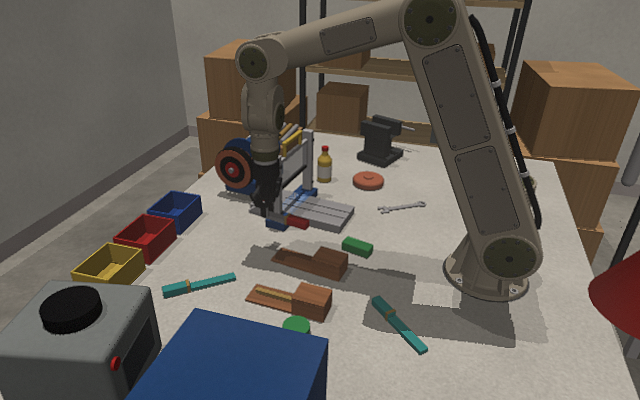

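>>> {"name": "servo_tool", "arguments": {
  "plan": [
    {"x": 40, "y": 0, "z": 0, "ax": 0, "ay": 0, "az": 0, "gripper": 1},
    {"x": 70, "y": -30, "z": 0, "ax": 0, "ay": 0, "az": -0.02, "gripper": 1},
    {"x": 70, "y": -65, "z": 0, "ax": 0, "ay": 0, "az": -0.04, "gripper": 1},
    {"x": 70, "y": -105, "z": 0, "ax": 0, "ay": 0, "az": -0.079, "gripper": 1},
    {"x": 65, "y": -145, "z": 0, "ax": 0, "ay": 0, "az": -0.079, "gripper": 1},
    {"x": 60, "y": -185, "z": 0, "ax": 0, "ay": 0, "az": -0.079, "gripper": 1},
    {"x": 50, "y": -220, "z": 10, "ax": 0, "ay": 0, "az": -0.079, "gripper": 1},
    {"x": 41, "y": -240, "z": 20, "ax": 0, "ay": 0, "az": -0.079, "gripper": 1},
    {"x": 41, "y": -247, "z": 40, "ax": 0, "ay": 0, "az": -0.079, "gripper": 1},
    {"x": 41, "y": -247, "z": 41, "ax": 0, "ay": 0, "az": -0.079, "gripper": 1}
  ]
}}

```text
clock: 10.75
tcp_pos: [0.5313, -0.1524, 0.2526]
orientation: [3.139, -0.007, 3.017]
force: [-0.0, 1.2, -3.4]
opening: 0.259
gripper_force: 59.5
```

>>> {"name": "servo_tool", "arguments": {
  "plan": [
    {"x": 0, "y": 0, "z": 0, "ax": 0, "ay": 0, "az": 0, "gripper": 1},
    {"x": 0, "y": 0, "z": 0, "ax": 0, "ay": 0, "az": 0, "gripper": 1}
  ]
}}

```text
clock: 10.95
tcp_pos: [0.5332, -0.1512, 0.2567]
orientation: [3.141, -0.001, 3.021]
force: [1.4, 0.1, -4.2]
opening: 0.255
gripper_force: 59.5
```

```bash
python3 - <<'E'
from h import *
stt()
t=cam('top');s=cam('side')
for n,c in(('t',t),('s',s)):
  for st,ct,m in blobs(c,(0,150,60),(6,255,255))[1]: print(n,st,ct.round(1))
x,y=gw(-.10,0); go(x,y,.055,G+np.pi)
cv2.imwrite('pics/c3.png',np.hstack([cv2.resize(t['img'][95:245,310:450],None,fx=2.8,fy=2.8),cv2.resize(s['img'][120:270,230:370],None,fx=2.8,fy=2.8)])[:,:,::-1])
E
```

```text
t 10.95 grasp [ 0.5332 -0.1511  0.1017] grinder [-0.0992  0.0011] rpy [ 3.141e+00 -1.000e-03  3.021e+00] F [ 1.4  0.1 -4.2] open 0.255 59.50303852558136
t [ 224    6   52   39 1312] [251.   29.8]
t [367 111  11  10  78] [372.  115.6]
t [382 113  11   9  43] [386.9 117. ]
t [481 154  11  11  79] [485.7 158.9]
s [225 162  14  15 118] [231.7 168.9]
s [263 190   6  11  57] [265.6 195.5]
s [339 193  19  12 144] [347.9 198.7]
s [ 113  214   63   50 1294] [145.2 234.5]
s [ 588  251   52   88 2837] [619.8 294.6]
s [110 356   8  15  58] [112.9 362.6]
shift [ 1.3 -1.1 47.4] rot [-0.     0.001  0.001]
```

View pics/c3.png

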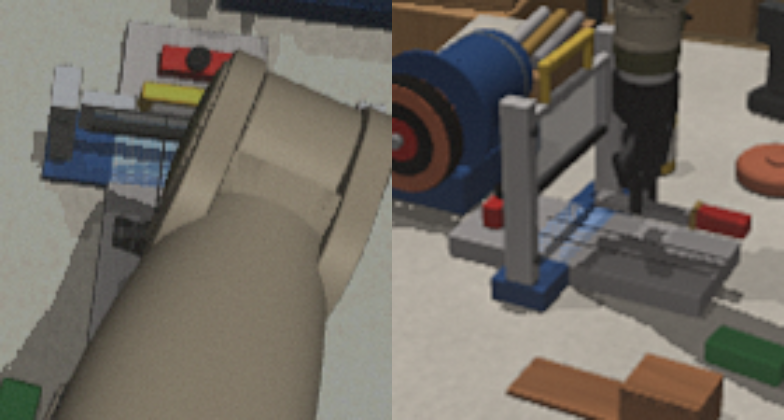

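The sash is up, and the scraper is held over the bed with its nose towards it (red handle at crop (722,220)). Lowering until it touches.

>>> {"name": "servo_tool", "arguments": {
  "plan": [
    {"x": 1, "y": -1, "z": 15, "ax": 0, "ay": 0, "az": 0, "gripper": 1},
    {"x": 1, "y": -1, "z": 30, "ax": 0, "ay": 0, "az": 0, "gripper": 1},
    {"x": 1, "y": -1, "z": 42, "ax": 0, "ay": 0, "az": 0, "gripper": 1},
    {"x": 1, "y": -1, "z": 46, "ax": 0, "ay": 0, "az": 0, "gripper": 1},
    {"x": 1, "y": -1, "z": 48, "ax": 0, "ay": 0, "az": 0, "gripper": 1},
    {"x": 1, "y": -1, "z": 49, "ax": 0, "ay": 0, "az": 0, "gripper": 1},
    {"x": 1, "y": -1, "z": 49, "ax": 0, "ay": 0, "az": 0, "gripper": 1}
  ]
}}

```text
clock: 11.75
tcp_pos: [0.5325, -0.1529, 0.2082]
orientation: [-3.141, 0.001, 3.02]
force: [-0.1, 0.6, -3.3]
opening: 0.261
gripper_force: 59.5
```

```bash
python3 -c "
from h import *
stt()"
```

```text
t 11.75 grasp [ 0.5326 -0.1529  0.0532] grinder [-0.0995 -0.0008] rpy [-3.141e+00  1.000e-03  3.020e+00] F [-0.1  0.6 -3.3] open 0.261 59.47021007537842
```

>>> {"name": "servo_tool", "arguments": {
  "plan": [
    {"x": 0, "y": 0, "z": 1, "ax": 0, "ay": 0, "az": 0, "gripper": 1},
    {"x": 0, "y": 0, "z": 2, "ax": 0, "ay": 0, "az": 0, "gripper": 1},
    {"x": 0, "y": 0, "z": 2, "ax": 0, "ay": 0, "az": 0, "gripper": 1}
  ]
}}

```text
clock: 12.05
tcp_pos: [0.5324, -0.1529, 0.2065]
orientation: [-3.141, 0.001, 3.02]
force: [-0.5, 1.1, 2.0]
opening: 0.261
gripper_force: 60.1
```

Contact felt. Releasing and rising.

>>> {"name": "servo_tool", "arguments": {
  "plan": [
    {"x": 0, "y": 0, "z": 0, "ax": 0, "ay": 0, "az": 0, "gripper": -1},
    {"x": 0, "y": 0, "z": 0, "ax": 0, "ay": 0, "az": 0, "gripper": -1},
    {"x": 0, "y": 0, "z": 0, "ax": 0, "ay": 0, "az": 0, "gripper": -1},
    {"x": 0, "y": 0, "z": 0, "ax": 0, "ay": 0, "az": 0, "gripper": -1},
    {"x": 0, "y": 0, "z": 0, "ax": 0, "ay": 0, "az": 0, "gripper": -1},
    {"x": 0, "y": 0, "z": -30, "ax": 0, "ay": 0, "az": 0, "gripper": -1},
    {"x": 0, "y": 0, "z": -70, "ax": 0, "ay": 0, "az": 0, "gripper": -1},
    {"x": 40, "y": 0, "z": -100, "ax": 0, "ay": 0, "az": 0, "gripper": -1},
    {"x": 85, "y": 30, "z": -110, "ax": 0, "ay": 0, "az": 0, "gripper": -1},
    {"x": 95, "y": 80, "z": -110, "ax": 0, "ay": 0, "az": 0, "gripper": -1}
  ]
}}

```text
clock: 13.05
tcp_pos: [0.4461, -0.0671, 0.3172]
orientation: [-3.141, 0.001, 3.014]
force: [1.1, 0.3, -0.8]
opening: 1.003
gripper_force: 0.0
```

>>> {"name": "servo_tool", "arguments": {
  "plan": [
    {"x": 0, "y": 50, "z": 0, "ax": 0, "ay": 0, "az": 0, "gripper": -1},
    {"x": 0, "y": 100, "z": 0, "ax": 0, "ay": 0, "az": 0, "gripper": -1},
    {"x": 0, "y": 120, "z": 0, "ax": 0, "ay": 0, "az": 0, "gripper": -1}
  ]
}}

```text
clock: 13.35
tcp_pos: [0.4624, 0.0559, 0.316]
orientation: [3.141, 0.001, 3.023]
force: [-0.2, -0.3, 0.8]
opening: 0.998
gripper_force: 0.0
```

```bash
python3 - <<'E'
from h import *
stt()
t=cam('top');s=cam('side')
for n,c in(('t',t),('s',s)):
  for st,ct,m in blobs(c,(0,150,60),(6,255,255))[1]: print(n,st,ct.round(1),np.round(cv2.boxPoints(cv2.minAreaRect(np.argwhere(m)[:,::-1].astype(np.float32))),1).tolist())
cv2.imwrite('pics/c4.png',np.hstack([cv2.resize(t['img'][95:265,310:450],None,fx=2.8,fy=2.8),cv2.resize(s['img'][120:290,230:370],None,fx=2.8,fy=2.8)])[:,:,::-1])
E
```

```text
t 13.35 grasp [0.4626 0.056  0.161 ] grinder [-0.1945  0.1982] rpy [3.141e+00 1.000e-03 3.023e+00] F [-0.2 -0.3  0.8] open 0.998 0.0
t [ 224    6   52   39 1275] [250.9  30.3] [[224.0, 6.0], [275.0, 6.0], [275.0, 44.0], [224.0, 44.0]]
t [367 111  11  10  77] [372.  115.6] [[366.79998779296875, 119.0], [367.79998779296875, 110.80000305175781], [378.0, 112.0999984741211], [377.0, 120.19999694824219]]
t [383 113  11  10  76] [388.3 117.7] [[382.70001220703125, 121.0], [383.8999938964844, 112.69999694824219], [393.29998779296875, 114.0], [392.1000061035156, 122.30000305175781]]
t [481 154  10  11  78] [485.6 159. ] [[479.0, 159.0], [485.5, 152.5], [492.0, 159.0], [485.5, 165.5]]
t [362 213  11  22 188] [367.4 223.5] [[361.5, 233.5], [364.5, 212.1999969482422], [373.3999938964844, 213.5], [370.29998779296875, 234.8000030517578]]
s [225 162  14  15 114] [231.8 169. ] [[222.0, 168.0], [230.0, 160.0], [241.0, 171.0], [233.0, 179.0]]
s [263 190   6  11  58] [265.7 195.5] [[263.0, 190.0], [268.0, 190.0], [268.0, 200.0], [263.0, 200.0]]
s [339 207  18  11 139] [347.2 211.8] [[337.70001220703125, 214.0], [339.3999938964844, 206.0], [357.1000061035156, 209.89999389648438], [355.29998779296875, 218.0]]
s [ 113  214   63   50 1144] [146.4 234.9] [[111.0, 239.0], [151.5, 198.5], [183.0, 230.0], [142.5, 270.5]]
s [ 588  251   52   88 2853] [619.6 294.6] [[588.0, 251.0], [639.0, 251.0], [639.0, 338.0], [588.0, 338.0]]
s [110 356   8  15  56] [112.9 362.4] [[108.80000305175781, 368.8999938964844], [112.30000305175781, 354.79998779296875], [117.19999694824219, 356.1000061035156], [113.69999694824219, 370.20001220703125]]
```

View pics/c4.png

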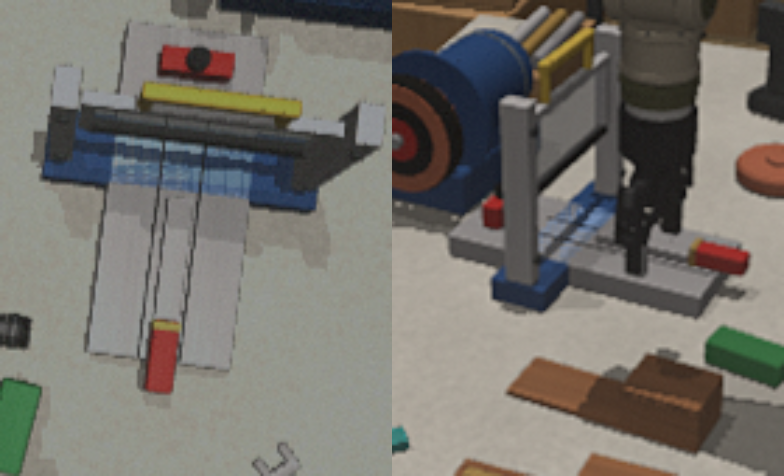

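The scraper lies between the lines, nose at crop (181,198) and red handle at (162,358). Working out the handle pose and lateral offset.

```bash
python3 - <<'E'
from h import *
t=cam('top'); 
hsv=cv2.cvtColor(t['img'],cv2.COLOR_RGB2HSV)
# red handle incl. centroid, axis at z .054
for st,ct,m in blobs(t,(0,150,60),(6,255,255))[1]:
  if st[1]>200:
    w=np.array([onz(t,u,v,.054)[:2] for v,u in np.argwhere(m)]); ctr=w.mean(0); d=np.linalg.svd(w-ctr)[2][0]; print('handle top',ctr,np.arctan2(*(d*np.sign(d[0]))[::-1]), np.ptp((w-ctr)@d))
k=lambda x,y:(x/2.8+310-.33,y/2.8+95-.33)
c,s_=np.cos(G),np.sin(G)
def gr(p): d=p[:2]-O; return (np.array([c*d[0]+s_*d[1],c*d[1]-s_*d[0]])*1000).round(1)
print('handle g',gr(ctr))
for nm,p,z in(('L1',(150,320),.03),('L2',(165,160),.03),('R1',(190,320),.03),('R2',(205,175),.03),('noseL',(168,198),.042),('noseR',(194,200),.042),('midL',(158,310),.042),('midR',(180,312),.042),('stopL',(161,74),.06),('stopR',(234,78),.06)):
  print(nm,gr(onz(t,*k(*p),z)))
# row scans for dark lines/blade edges
g=cv2.cvtColor(t['img'],cv2.COLOR_RGB2GRAY)
for v in(175,185,195): print(v,g[v,352:396].tolist())
E
```

```text
handle top [ 0.43265708 -0.13960929] -0.12907246686575136 0.05689950957692187
handle g [-200.4    0.3]
L1 [-162.    13.6]
L2 [-4.3 17.6]
R1 [-157.2  -24.9]
R2 [-14.2 -22.9]
noseL [-43.2  11.4]
noseR [-42.  -13.8]
midL [-152.1    8.2]
midR [-151.4  -13. ]
stopL [72.  33.8]
stopR [ 76.6 -35.9]
175 [139, 140, 146, 145, 140, 143, 141, 142, 125, 122, 126, 121, 59, 92, 129, 120, 65, 138, 128, 125, 127, 127, 128, 123, 125, 132, 124, 76, 107, 128, 126, 120, 119, 119, 120, 126, 119, 121, 119, 123, 119, 123, 122, 124]
185 [146, 144, 142, 144, 141, 140, 143, 142, 141, 140, 141, 82, 123, 148, 138, 60, 151, 149, 145, 145, 146, 146, 144, 143, 137, 144, 57, 151, 142, 142, 139, 140, 141, 140, 140, 139, 140, 143, 137, 141, 139, 139, 140, 142]
195 [145, 143, 143, 142, 146, 143, 140, 145, 147, 144, 67, 150, 152, 142, 59, 150, 148, 149, 146, 147, 146, 145, 146, 116, 145, 72, 150, 147, 145, 146, 145, 148, 145, 145, 144, 141, 142, 141, 141, 145, 144, 141, 143, 132]
```

```bash
python3 - <<'E'
from h import *
t=cam('top'); g=255.-cv2.cvtColor(t['img'],cv2.COLOR_RGB2GRAY)
c,s_=np.cos(G),np.sin(G)
def gr(p): d=p[:2]-O; return np.array([c*d[0]+s_*d[1],c*d[1]-s_*d[0]])*1000
L=[];Rr=[];B=[]
for v in range(170,207):
  for lst,y0 in((L,17),(Rr,-23),(B,11)):
    # guess column from grinder coords
    best=min(range(340,400),key=lambda u:abs(gr(onz(t,u,v,.03))[1]-y0))
    w=np.clip(g[v,best-2:best+3]-125,0,None)
    if w.sum()>20: u=(w*np.arange(best-2,best+3)).sum()/w.sum(); lst.append(gr(onz(t,u,v,.03)))
for lst in(L,Rr,B):
  a=np.array(lst); f=np.polyfit(a[:,0],a[:,1],1); print(len(a),f, np.std(a[:,1]-np.polyval(f,a[:,0])), np.polyval(f,[-150,-50,0]))
# bed side edges: 
gg=cv2.GaussianBlur(t['img'],(1,1),0)
for v in(190,205,215): print(v,t['img'][v,336:352].sum(1).tolist(),t['img'][v,388:404].sum(1).tolist())
E
```

```text
37 [-4.62892874e-05  1.71147620e+01] 1.7046417551481288 [17.12170537 17.11707644 17.11476198]
37 [-1.66344854e-02 -2.10062809e+01] 0.5679581937035288 [-18.51110812 -20.17455666 -21.00628093]
36 [3.50093238e-03 1.14356762e+01] 0.6075176753848334 [10.91053639 11.26062963 11.43567625]
190 [424, 429, 442, 449, 434, 440, 445, 428, 196, 448, 449, 436, 430, 441, 439, 428] [423, 426, 417, 432, 416, 425, 427, 412, 325, 440, 439, 426, 434, 436, 431, 431]
205 [439, 429, 437, 435, 439, 428, 185, 451, 447, 450, 449, 437, 445, 452, 445, 446] [425, 435, 435, 431, 440, 431, 374, 448, 447, 442, 442, 434, 440, 436, 440, 449]
215 [434, 439, 431, 438, 272, 216, 468, 451, 451, 443, 439, 454, 432, 444, 454, 450] [438, 434, 439, 439, 422, 309, 439, 425, 430, 439, 445, 444, 441, 443, 434, 445]
```

```bash
python3 - <<'E'
from h import *
t=cam('top')
c,s_=np.cos(G),np.sin(G)
def gr(p): d=p[:2]-O; return (np.array([c*d[0]+s_*d[1],c*d[1]-s_*d[0]])*1000).round(1)
for v,us in((175,(364.35,379.3)),(185,(363.1,378)),(195,(362,377)),(190,(344,396)),(205,(342,394)),(215,(340.6,393))):
  a=[gr(onz(t,u,v,.03)) for u in us]; print(v,a,(a[0]+a[1])/2)
# blade at z .042: left edge dark side is at bottom
for v,us in((175,(367.6+.5,)),(185,(366.6+.6,)),(195,(365.6+.6,375.4))): print('blade edge',v,[gr(onz(t,u,v,.042)) for u in us])
E
```

```text
175 [array([-69.4,  21.6]), array([-64.3, -18.9])] [-66.85   1.35]
185 [array([-97.1,  21.7]), array([-92. , -18.6])] [-94.55   1.55]
195 [array([-124.7,   21.4]), array([-119.6,  -19.1])] [-122.15    1.15]
190 [array([-117.2,   71.8]), array([-99.6, -68.7])] [-108.4     1.55]
205 [array([-158.6,   72.2]), array([-140.9,  -68. ])] [-149.75    2.1 ]
215 [array([-186.1,   72.6]), array([-168.2,  -68.4])] [-177.15    2.1 ]
blade edge 175 [array([-69.7,  12.5])]
blade edge 185 [array([-97. ,  11.7])]
blade edge 195 [array([-124.3,   11.2]), array([-121.2,  -13.4])]
```

```bash
python3 - <<'E'
from h import *
x,y=gw(-.197,0.0); stt(); go(x,y,.11,G+np.pi); go(x,y,.053,G+np.pi)
E
```

```text
t 13.6 grasp [0.4628 0.0523 0.1606] grinder [-0.1938  0.1945] rpy [-3.141 -0.     3.02 ] F [0.5 0.3 0.1] open 0.999 0.0
shift [   3.2 -194.5   50.7] rot [-0.001 -0.     0.   ]
shift [   3.2 -194.5  107.7] rot [-0.001 -0.     0.   ]
```

>>> {"name": "servo_tool", "arguments": {
  "plan": [
    {"x": 3, "y": -40, "z": 0, "ax": 0, "ay": 0, "az": 0, "gripper": -1},
    {"x": 3, "y": -85, "z": 0, "ax": 0, "ay": 0, "az": 0, "gripper": -1},
    {"x": 3, "y": -130, "z": 0, "ax": 0, "ay": 0, "az": 0, "gripper": -1},
    {"x": 3, "y": -170, "z": 10, "ax": 0, "ay": 0, "az": 0, "gripper": -1},
    {"x": 3, "y": -190, "z": 25, "ax": 0, "ay": 0, "az": 0, "gripper": -1},
    {"x": 3, "y": -194.5, "z": 50, "ax": 0, "ay": 0, "az": 0, "gripper": -1},
    {"x": 3, "y": -194.5, "z": 50, "ax": 0, "ay": 0, "az": 0, "gripper": -1},
    {"x": 3, "y": -194.5, "z": 50, "ax": 0, "ay": 0, "az": 0, "gripper": -1}
  ]
}}

```text
clock: 14.4
tcp_pos: [0.4355, -0.1407, 0.2655]
orientation: [3.141, -0.002, 3.018]
force: [0.6, -0.0, 0.5]
opening: 1.0
gripper_force: 0.0
```

```bash
python3 - <<'E'
from h import *
x,y=gw(-.197,0.0); stt(); go(x,y,.053,G+np.pi)
E
```

```text
t 14.4 grasp [ 0.4353 -0.1405  0.1105] grinder [-0.1977 -0.0003] rpy [ 3.141e+00 -2.000e-03  3.018e+00] F [ 0.6 -0.   0.5] open 1.0 0.0
shift [-0.5  0.4 57.5] rot [ 0.001 -0.002 -0.002]
```

>>> {"name": "servo_tool", "arguments": {
  "plan": [
    {"x": 0, "y": 0, "z": 25, "ax": 0, "ay": 0, "az": 0, "gripper": -1},
    {"x": 0, "y": 0, "z": 45, "ax": 0, "ay": 0, "az": 0, "gripper": -1},
    {"x": 0, "y": 0, "z": 57, "ax": 0, "ay": 0, "az": 0, "gripper": -1},
    {"x": 0, "y": 0, "z": 57, "ax": 0, "ay": 0, "az": 0, "gripper": 1},
    {"x": 0, "y": 0, "z": 57, "ax": 0, "ay": 0, "az": 0, "gripper": 1},
    {"x": 0, "y": 0, "z": 57, "ax": 0, "ay": 0, "az": 0, "gripper": 1},
    {"x": 0, "y": 0, "z": 57, "ax": 0, "ay": 0, "az": 0, "gripper": 1},
    {"x": 0, "y": 0, "z": 57, "ax": 0, "ay": 0, "az": 0, "gripper": 1},
    {"x": 0, "y": 0, "z": 57, "ax": 0, "ay": 0, "az": 0, "gripper": 1},
    {"x": 0, "y": 0, "z": 57, "ax": 0, "ay": 0, "az": 0, "gripper": 1}
  ],
  "newtons": 50
}}

```text
clock: 15.4
tcp_pos: [0.4368, -0.1402, 0.2099]
orientation: [-3.141, 0.002, 3.02]
force: [0.0, 0.6, 6.7]
opening: 0.29
gripper_force: 49.9
```

```bash
python3 - <<'E'
from h import *
stt()
E
```

```text
t 15.4 grasp [ 0.4371 -0.1404  0.0549] grinder [-1.959e-01  1.000e-04] rpy [-3.141e+00  2.000e-03  3.020e+00] F [0.  0.6 6.7] open 0.29 49.91564333438873
```

>>> {"name": "servo_tool", "arguments": {
  "plan": [
    {"x": 0, "y": 0, "z": -1, "ax": 0, "ay": 0, "az": 0, "gripper": 1},
    {"x": 0, "y": 0, "z": -1.5, "ax": 0, "ay": 0, "az": 0, "gripper": 1},
    {"x": 0, "y": 0, "z": -1.5, "ax": 0, "ay": 0, "az": 0, "gripper": 1}
  ]
}}

```text
clock: 15.7
tcp_pos: [0.4362, -0.14, 0.2102]
orientation: [-3.141, 0.0, 3.02]
force: [1.0, -0.3, -1.3]
opening: 0.288
gripper_force: 49.1
```

>>> {"name": "servo_tool", "arguments": {
  "plan": [
    {"x": -6, "y": 0.5, "z": 0, "ax": 0, "ay": 0, "az": 0, "gripper": 1},
    {"x": -16, "y": 1, "z": 0, "ax": 0, "ay": 0, "az": 0, "gripper": 1},
    {"x": -27, "y": 1, "z": 0, "ax": 0, "ay": 0, "az": 0, "gripper": 1},
    {"x": -38, "y": 1, "z": 0, "ax": 0, "ay": 0, "az": 0, "gripper": 1},
    {"x": -49, "y": 1, "z": 0, "ax": 0, "ay": 0, "az": 0, "gripper": 1},
    {"x": -60, "y": 1, "z": 0, "ax": 0, "ay": 0, "az": 0, "gripper": 1},
    {"x": -70, "y": 1, "z": 0, "ax": 0, "ay": 0, "az": 0, "gripper": 1},
    {"x": -80, "y": 1, "z": 0, "ax": 0, "ay": 0, "az": 0, "gripper": 1},
    {"x": -88, "y": 1, "z": 0, "ax": 0, "ay": 0, "az": 0, "gripper": 1},
    {"x": -88, "y": 1, "z": 0, "ax": 0, "ay": 0, "az": 0, "gripper": 1}
  ]
}}

```text
clock: 16.7
tcp_pos: [0.5251, -0.15, 0.2101]
orientation: [-3.141, 0.002, 3.02]
force: [1.0, 0.0, -1.0]
opening: 0.29
gripper_force: 49.1
```

```bash
python3 - <<'E'
from h import *
stt()
t=cam('top');s=cam('side')
cv2.imwrite('pics/c5.png',np.hstack([cv2.resize(t['img'][95:245,310:450],None,fx=2.8,fy=2.8),cv2.resize(s['img'][120:270,230:370],None,fx=2.8,fy=2.8)])[:,:,::-1])
E
```

```text
t 16.7 grasp [ 0.5254 -0.15    0.0551] grinder [-0.1071  0.0012] rpy [-3.141e+00  2.000e-03  3.020e+00] F [ 1.  0. -1.] open 0.29 49.09232318401337
```

View pics/c5.png

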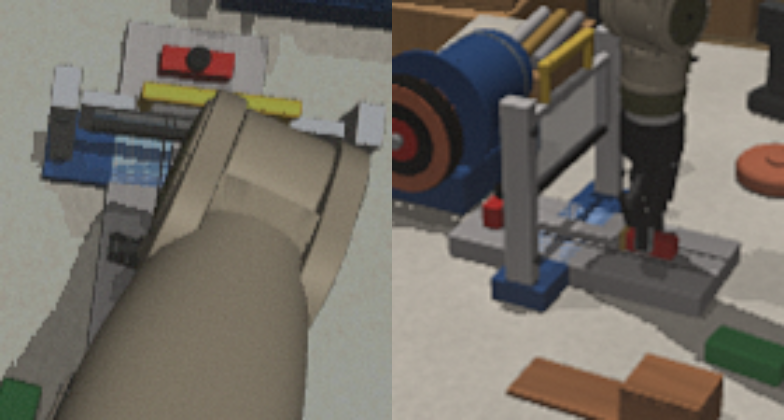

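The scraper is under the sash, held at crop (645,243), with the stop about 15–20 mm ahead. Advancing slowly and watching the force.

>>> {"name": "servo_tool", "arguments": {
  "plan": [
    {"x": -3, "y": 0, "z": 0, "ax": 0, "ay": 0, "az": 0, "gripper": 1},
    {"x": -6, "y": 0, "z": 0, "ax": 0, "ay": 0, "az": 0, "gripper": 1},
    {"x": -9, "y": 0, "z": 0, "ax": 0, "ay": 0, "az": 0, "gripper": 1},
    {"x": -11, "y": 0, "z": 0, "ax": 0, "ay": 0, "az": 0, "gripper": 1},
    {"x": -11, "y": 0, "z": 0, "ax": 0, "ay": 0, "az": 0, "gripper": 1}
  ]
}}

```text
clock: 17.3
tcp_pos: [0.535, -0.1511, 0.2102]
orientation: [-3.141, 0.001, 3.02]
force: [0.0, -0.4, -1.6]
opening: 0.292
gripper_force: 49.1
```

>>> {"name": "servo_tool", "arguments": {
  "plan": [
    {"x": -1, "y": 0, "z": 0, "ax": 0, "ay": 0, "az": 0, "gripper": 1},
    {"x": -2, "y": 0, "z": 0, "ax": 0, "ay": 0, "az": 0, "gripper": 1},
    {"x": -2, "y": 0, "z": 0, "ax": 0, "ay": 0, "az": 0, "gripper": 1}
  ]
}}

```text
clock: 17.6
tcp_pos: [0.5366, -0.1512, 0.2101]
orientation: [-3.142, -0.0, 3.02]
force: [-1.0, -0.3, -1.4]
opening: 0.292
gripper_force: 49.2
```

>>> {"name": "servo_tool", "arguments": {
  "plan": [
    {"x": -1, "y": 0, "z": 0, "ax": 0, "ay": 0, "az": 0, "gripper": 1},
    {"x": -2, "y": 0, "z": 0, "ax": 0, "ay": 0, "az": 0, "gripper": 1},
    {"x": -2, "y": 0, "z": 0, "ax": 0, "ay": 0, "az": 0, "gripper": 1}
  ]
}}

```text
clock: 17.9
tcp_pos: [0.5387, -0.1515, 0.2101]
orientation: [-3.141, 0.0, 3.02]
force: [-1.3, 0.1, -1.2]
opening: 0.293
gripper_force: 49.2
```

>>> {"name": "servo_tool", "arguments": {
  "plan": [
    {"x": -1, "y": 0, "z": 0, "ax": 0, "ay": 0, "az": 0, "gripper": 1},
    {"x": -2, "y": 0, "z": 0, "ax": 0, "ay": 0, "az": 0, "gripper": 1},
    {"x": -2, "y": 0, "z": 0, "ax": 0, "ay": 0, "az": 0, "gripper": 1}
  ]
}}

```text
clock: 18.2
tcp_pos: [0.5407, -0.1517, 0.2101]
orientation: [-3.142, 0.0, 3.02]
force: [-0.2, -0.4, -2.0]
opening: 0.288
gripper_force: 49.2
```

>>> {"name": "servo_tool", "arguments": {
  "plan": [
    {"x": -1, "y": 0, "z": 0, "ax": 0, "ay": 0, "az": 0, "gripper": 1},
    {"x": -1, "y": 0, "z": 0, "ax": 0, "ay": 0, "az": 0, "gripper": 1}
  ]
}}

```text
clock: 18.4
tcp_pos: [0.5417, -0.1518, 0.2101]
orientation: [-3.142, 0.0, 3.02]
force: [-0.2, 0.5, -1.1]
opening: 0.29
gripper_force: 49.2
```

>>> {"name": "servo_tool", "arguments": {
  "plan": [
    {"x": -1, "y": 0, "z": 0, "ax": 0, "ay": 0, "az": 0, "gripper": 1},
    {"x": -1, "y": 0, "z": 0, "ax": 0, "ay": 0, "az": 0, "gripper": 1}
  ]
}}

```text
clock: 18.6
tcp_pos: [0.5426, -0.152, 0.2101]
orientation: [-3.141, 0.0, 3.02]
force: [-0.7, 0.2, -1.4]
opening: 0.291
gripper_force: 49.2
```

>>> {"name": "servo_tool", "arguments": {
  "plan": [
    {"x": -1, "y": 0, "z": 0, "ax": 0, "ay": 0, "az": 0, "gripper": 1},
    {"x": -1, "y": 0, "z": 0, "ax": 0, "ay": 0, "az": 0, "gripper": 1}
  ]
}}

```text
clock: 18.8
tcp_pos: [0.5436, -0.1521, 0.2101]
orientation: [-3.142, 0.0, 3.02]
force: [-0.6, -0.7, -1.7]
opening: 0.293
gripper_force: 49.2
```

>>> {"name": "servo_tool", "arguments": {
  "plan": [
    {"x": -1, "y": 0, "z": 0, "ax": 0, "ay": 0, "az": 0, "gripper": 1},
    {"x": -1, "y": 0, "z": 0, "ax": 0, "ay": 0, "az": 0, "gripper": 1}
  ]
}}

```text
clock: 19.0
tcp_pos: [0.5446, -0.1522, 0.2101]
orientation: [-3.142, 0.0, 3.02]
force: [-0.2, 0.4, -1.9]
opening: 0.291
gripper_force: 49.2
```

>>> {"name": "servo_tool", "arguments": {
  "plan": [
    {"x": -1, "y": 0, "z": 0, "ax": 0, "ay": 0, "az": 0, "gripper": 1},
    {"x": -1.5, "y": 0, "z": 0, "ax": 0, "ay": 0, "az": 0, "gripper": 1}
  ]
}}

```text
clock: 19.2
tcp_pos: [0.5461, -0.1524, 0.2101]
orientation: [-3.141, 0.0, 3.02]
force: [-0.7, -1.2, -1.5]
opening: 0.294
gripper_force: 49.2
```

>>> {"name": "servo_tool", "arguments": {
  "plan": [
    {"x": -1, "y": 0, "z": 0, "ax": 0, "ay": 0, "az": 0, "gripper": 1},
    {"x": -1, "y": 0, "z": 0, "ax": 0, "ay": 0, "az": 0, "gripper": 1}
  ]
}}

```text
clock: 19.4
tcp_pos: [0.5472, -0.1526, 0.2101]
orientation: [-3.141, 0.0, 3.02]
force: [0.0, -0.3, -1.6]
opening: 0.293
gripper_force: 49.2
```

>>> {"name": "servo_tool", "arguments": {
  "plan": [
    {"x": -1, "y": 0, "z": 0, "ax": 0, "ay": 0, "az": 0, "gripper": 1},
    {"x": -1, "y": 0, "z": 0, "ax": 0, "ay": 0, "az": 0, "gripper": 1}
  ]
}}

```text
clock: 19.6
tcp_pos: [0.5481, -0.1526, 0.2101]
orientation: [-3.142, 0.0, 3.02]
force: [-1.2, -0.0, -1.5]
opening: 0.292
gripper_force: 49.2
```

>>> {"name": "servo_tool", "arguments": {
  "plan": [
    {"x": -1, "y": 0, "z": 0, "ax": 0, "ay": 0, "az": 0, "gripper": 1},
    {"x": -1, "y": 0, "z": 0, "ax": 0, "ay": 0, "az": 0, "gripper": 1}
  ]
}}

```text
clock: 19.8
tcp_pos: [0.5491, -0.1528, 0.2102]
orientation: [-3.142, 0.0, 3.02]
force: [-1.0, 0.6, -0.8]
opening: 0.293
gripper_force: 49.2
```

>>> {"name": "servo_tool", "arguments": {
  "plan": [
    {"x": -1, "y": 0, "z": 0, "ax": 0, "ay": 0, "az": 0, "gripper": 1},
    {"x": -1, "y": 0, "z": 0, "ax": 0, "ay": 0, "az": 0, "gripper": 1}
  ]
}}

```text
clock: 20.0
tcp_pos: [0.5501, -0.1529, 0.2102]
orientation: [-3.141, 0.0, 3.02]
force: [-0.7, 0.5, -1.4]
opening: 0.294
gripper_force: 49.2
```

```bash
python3 - <<'E'
from h import *
stt()
t=cam('top');s=cam('side')
cv2.imwrite('pics/c6.png',np.hstack([cv2.resize(t['img'][100:170,340:410],None,fx=5.6,fy=5.6),cv2.resize(s['img'][150:220,245:315],None,fx=5.6,fy=5.6)])[:,:,::-1])
E
```

```text
t 20.0 grasp [ 0.5501 -0.1529  0.0552] grinder [-0.0821  0.0014] rpy [-3.141  0.     3.02 ] F [-0.7  0.5 -1.4] open 0.294 49.165318608284
```

View pics/c6.png

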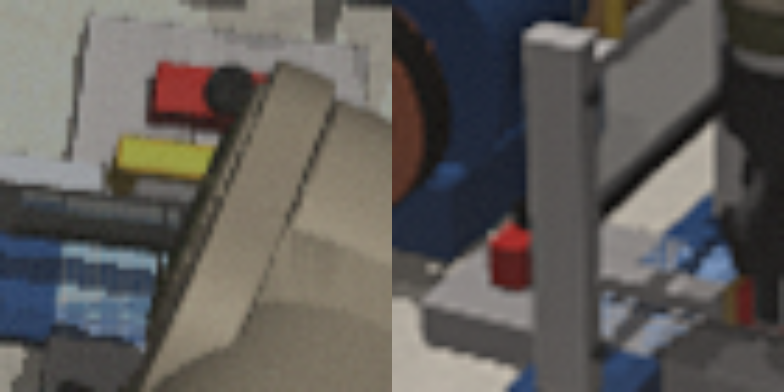

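>>> {"name": "servo_tool", "arguments": {
  "plan": [
    {"x": -1, "y": 0, "z": 0, "ax": 0, "ay": 0, "az": 0, "gripper": 1},
    {"x": -1, "y": 0, "z": 0, "ax": 0, "ay": 0, "az": 0, "gripper": 1}
  ]
}}

```text
clock: 20.3
tcp_pos: [0.551, -0.153, 0.2101]
orientation: [-3.142, 0.0, 3.02]
force: [-0.6, -0.4, -0.9]
opening: 0.293
gripper_force: 49.2
```

>>> {"name": "servo_tool", "arguments": {
  "plan": [
    {"x": -1, "y": 0, "z": 0, "ax": 0, "ay": 0, "az": 0, "gripper": 1},
    {"x": -1, "y": 0, "z": 0, "ax": 0, "ay": 0, "az": 0, "gripper": 1}
  ]
}}

```text
clock: 20.5
tcp_pos: [0.5521, -0.1531, 0.2101]
orientation: [-3.141, 0.0, 3.02]
force: [-0.8, 0.3, -2.1]
opening: 0.289
gripper_force: 49.2
```

>>> {"name": "servo_tool", "arguments": {
  "plan": [
    {"x": -1, "y": 0, "z": 0, "ax": 0, "ay": 0, "az": 0, "gripper": 1},
    {"x": -1, "y": 0, "z": 0, "ax": 0, "ay": 0, "az": 0, "gripper": 1}
  ]
}}

```text
clock: 20.7
tcp_pos: [0.5531, -0.1533, 0.2101]
orientation: [-3.141, 0.0, 3.02]
force: [-1.3, 0.7, -1.6]
opening: 0.296
gripper_force: 49.2
```

>>> {"name": "servo_tool", "arguments": {
  "plan": [
    {"x": -1, "y": 0, "z": 0, "ax": 0, "ay": 0, "az": 0, "gripper": 1},
    {"x": -1, "y": 0, "z": 0, "ax": 0, "ay": 0, "az": 0, "gripper": 1}
  ]
}}

```text
clock: 20.9
tcp_pos: [0.5541, -0.1534, 0.2101]
orientation: [-3.142, 0.0, 3.02]
force: [-0.3, 0.8, -1.8]
opening: 0.289
gripper_force: 49.2
```

>>> {"name": "servo_tool", "arguments": {
  "plan": [
    {"x": -1, "y": 0, "z": 0, "ax": 0, "ay": 0, "az": 0, "gripper": 1},
    {"x": -1, "y": 0, "z": 0, "ax": 0, "ay": 0, "az": 0, "gripper": 1}
  ]
}}

```text
clock: 21.1
tcp_pos: [0.5544, -0.1534, 0.21]
orientation: [-3.141, -0.002, 3.02]
force: [-3.9, 0.6, 0.4]
opening: 0.293
gripper_force: 49.4
```

```bash
python3 - <<'E'
from h import *
stt(); s=cam('side'); c,s_=np.cos(G),np.sin(G)
def gr(p): d=p[:2]-O; return (np.array([c*d[0]+s_*d[1],c*d[1]-s_*d[0]])*1000).round(1)
hsv=cv2.cvtColor(s['img'],cv2.COLOR_RGB2HSV)
for v in range(199,209): print(v,[tuple(x) for x in s['img'][v,294:310].tolist()][:16:1] if v in(203,205) else '')
for x in(-45,-43,-41,-39): print(x,proj(s,[*gw(x/1000,.0145),.042]).round(1), proj(s,[*gw((x-8)/1000,.0145),.042]).round(1))
E
```

```text
t 21.1 grasp [ 0.5542 -0.1534  0.055 ] grinder [-0.0781  0.0014] rpy [-3.141e+00 -2.000e-03  3.020e+00] F [-3.9  0.6  0.4] open 0.293 49.39771592617035
199 
200 
201 
202 
203 [(71, 68, 66), (72, 69, 67), (70, 66, 65), (73, 70, 69), (96, 92, 91), (104, 102, 99), (84, 81, 81), (68, 66, 63), (67, 63, 60), (73, 63, 45), (83, 63, 39), (84, 45, 36), (84, 31, 30), (88, 31, 30), (69, 41, 41), (32, 37, 37)]
204 
205 [(81, 77, 76), (120, 113, 111), (113, 112, 114), (77, 79, 82), (66, 63, 66), (68, 67, 68), (72, 72, 72), (78, 77, 75), (70, 66, 65), (74, 64, 47), (82, 62, 39), (81, 43, 33), (83, 32, 29), (86, 31, 29), (67, 40, 39), (34, 39, 36)]
206 
207 
208 
-45 [[302.8 204.6]] [[305.  205.1]]
-43 [[302.3 204.5]] [[304.4 205. ]]
-41 [[301.7 204.3]] [[303.9 204.8]]
-39 [[301.2 204.2]] [[303.3 204.7]]
```

>>> {"name": "servo_tool", "arguments": {
  "plan": [
    {"x": -0.5, "y": 0, "z": 0, "ax": 0, "ay": 0, "az": 0, "gripper": 1},
    {"x": -0.5, "y": 0, "z": 0, "ax": 0, "ay": 0, "az": 0, "gripper": 1}
  ]
}}

```text
clock: 21.35
tcp_pos: [0.5546, -0.1534, 0.21]
orientation: [-3.141, -0.002, 3.02]
force: [-7.0, 0.3, 1.7]
opening: 0.294
gripper_force: 49.6
```

The nose bears on the stop: 4 N rising to 7 N with no further travel. Releasing, then up and back.

>>> {"name": "servo_tool", "arguments": {
  "plan": [
    {"x": 0.5, "y": 0, "z": 0, "ax": 0, "ay": 0, "az": 0, "gripper": 1},
    {"x": 0.5, "y": 0, "z": 0, "ax": 0, "ay": 0, "az": 0, "gripper": -1},
    {"x": 0.5, "y": 0, "z": 0, "ax": 0, "ay": 0, "az": 0, "gripper": -1},
    {"x": 0.5, "y": 0, "z": 0, "ax": 0, "ay": 0, "az": 0, "gripper": -1},
    {"x": 0.5, "y": 0, "z": 0, "ax": 0, "ay": 0, "az": 0, "gripper": -1},
    {"x": 0.5, "y": 0, "z": 0, "ax": 0, "ay": 0, "az": 0, "gripper": -1},
    {"x": 0.5, "y": 0, "z": -20, "ax": 0, "ay": 0, "az": 0, "gripper": -1},
    {"x": 20, "y": 0, "z": -60, "ax": 0, "ay": 0, "az": 0, "gripper": -1},
    {"x": 60, "y": 0, "z": -100, "ax": 0, "ay": 0, "az": 0, "gripper": -1},
    {"x": 80, "y": 0, "z": -145, "ax": 0, "ay": 0, "az": 0, "gripper": -1}
  ]
}}

```text
clock: 22.35
tcp_pos: [0.4763, -0.1434, 0.3502]
orientation: [3.14, -0.004, 3.02]
force: [1.1, -0.2, 0.1]
opening: 0.999
gripper_force: 0.0
```

>>> {"name": "servo_tool", "arguments": {
  "plan": [
    {"x": 0, "y": 30, "z": -50, "ax": 0, "ay": 0, "az": 0, "gripper": -1},
    {"x": 0, "y": 80, "z": -100, "ax": 0, "ay": 0, "az": 0, "gripper": -1},
    {"x": 0, "y": 125, "z": -125, "ax": 0, "ay": 0, "az": 0, "gripper": -1},
    {"x": 0, "y": 150, "z": -140, "ax": 0, "ay": 0, "az": 0, "gripper": -1},
    {"x": 0, "y": 150, "z": -140, "ax": 0, "ay": 0, "az": 0, "gripper": -1}
  ]
}}

```text
clock: 22.85
tcp_pos: [0.4968, 0.008, 0.4942]
orientation: [3.141, 0.007, 3.024]
force: [-0.0, -1.1, -0.1]
opening: 1.001
gripper_force: 0.0
```

```bash
python3 - <<'E'
from h import *
stt(); x,y=gw(0,0); go(x,y-.001,.34,1.449)
t=cam('top'); save(t,'t7'); s=cam('side')
cv2.imwrite('pics/c7.png',np.hstack([cv2.resize(t['img'][95:245,310:450],None,fx=2.8,fy=2.8),cv2.resize(s['img'][120:270,230:370],None,fx=2.8,fy=2.8)])[:,:,::-1])
E
```

```text
t 22.85 grasp [0.4979 0.008  0.3392] grinder [-0.1536  0.1548] rpy [3.141 0.007 3.024] F [-0.  -1.1 -0.1] open 1.001 0.0
shift [-154.  -156.3    0. ] rot [0.006 0.004 1.575]
```

View pics/c7.png

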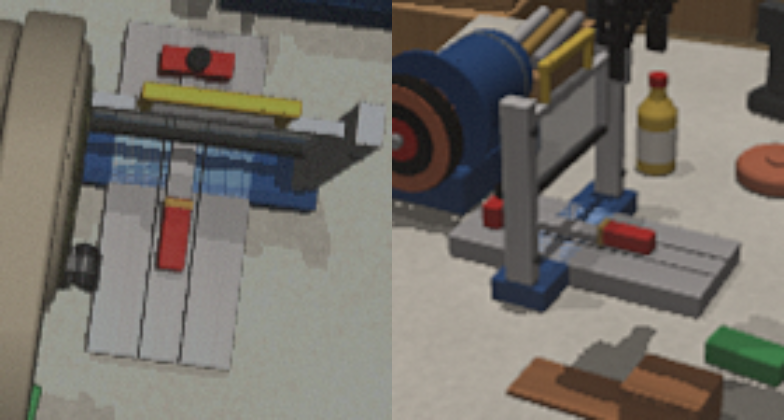

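The scraper lies straight between the lines under the sash, red handle at crop (172,238). That makes 11 pictures, one over the limit of 10, so I'll view no more. Back to the sash handle.

>>> {"name": "servo_tool", "arguments": {
  "plan": [
    {"x": -15, "y": -15, "z": 0, "ax": 0, "ay": 0, "az": 0.15, "gripper": -1},
    {"x": -30, "y": -31, "z": 0, "ax": 0, "ay": 0, "az": 0.3, "gripper": -1},
    {"x": -46, "y": -47, "z": 0, "ax": 0, "ay": 0, "az": 0.45, "gripper": -1},
    {"x": -62, "y": -62, "z": 0, "ax": 0, "ay": 0, "az": 0.6, "gripper": -1},
    {"x": -77, "y": -78, "z": 0, "ax": 0, "ay": 0, "az": 0.75, "gripper": -1},
    {"x": -92, "y": -94, "z": 0, "ax": 0, "ay": 0, "az": 0.9, "gripper": -1},
    {"x": -108, "y": -110, "z": 0, "ax": 0, "ay": 0, "az": 1.05, "gripper": -1},
    {"x": -123, "y": -125, "z": 0, "ax": 0, "ay": 0, "az": 1.2, "gripper": -1},
    {"x": -139, "y": -141, "z": 0, "ax": 0, "ay": 0, "az": 1.35, "gripper": -1},
    {"x": -154, "y": -156, "z": 0, "ax": 0, "ay": 0, "az": 1.49, "gripper": -1}
  ]
}}

```text
clock: 23.95
tcp_pos: [0.6306, -0.1716, 0.488]
orientation: [-3.139, -0.0, 1.522]
force: [0.4, 0.0, -0.4]
opening: 1.002
gripper_force: 0.0
```

>>> {"name": "servo_tool", "arguments": {
  "plan": [
    {"x": 0, "y": 0, "z": 0, "ax": 0, "ay": 0, "az": 0.08, "gripper": -1},
    {"x": 0, "y": 0, "z": 0, "ax": 0, "ay": 0, "az": 0.08, "gripper": -1},
    {"x": 0, "y": 0, "z": 0, "ax": 0, "ay": 0, "az": 0.08, "gripper": -1}
  ]
}}

```text
clock: 24.25
tcp_pos: [0.6302, -0.17, 0.4888]
orientation: [-3.139, -0.0, 1.45]
force: [0.5, -0.1, 0.6]
opening: 0.998
gripper_force: 0.0
```

```bash
python3 - <<'E'
from h import *
stt(); go(.6310,-.166,.266,1.449)
E
```

```text
t 24.25 grasp [ 0.6298 -0.1699  0.3338] grinder [-0.001  -0.0058] rpy [-3.139 -0.     1.45 ] F [ 0.5 -0.1  0.6] open 0.998 0.0
shift [ 4.   0.5 67.8] rot [-0.002 -0.     0.001]
```

>>> {"name": "servo_tool", "arguments": {
  "plan": [
    {"x": 4, "y": 0.5, "z": 30, "ax": 0, "ay": 0, "az": 0, "gripper": -1},
    {"x": 4, "y": 0.5, "z": 55, "ax": 0, "ay": 0, "az": 0, "gripper": -1},
    {"x": 4, "y": 0.5, "z": 66, "ax": 0, "ay": 0, "az": 0, "gripper": -1},
    {"x": 4, "y": 0.5, "z": 66, "ax": 0, "ay": 0, "az": 0, "gripper": 1},
    {"x": 4, "y": 0.5, "z": 66, "ax": 0, "ay": 0, "az": 0, "gripper": 1},
    {"x": 4, "y": 0.5, "z": 66, "ax": 0, "ay": 0, "az": 0, "gripper": 1},
    {"x": 4, "y": 0.5, "z": 66, "ax": 0, "ay": 0, "az": 0, "gripper": 1},
    {"x": 4, "y": 0.5, "z": 66, "ax": 0, "ay": 0, "az": 0, "gripper": 1},
    {"x": 4, "y": 0.5, "z": 66, "ax": 0, "ay": 0, "az": 0, "gripper": 1},
    {"x": 4, "y": 0.5, "z": 66, "ax": 0, "ay": 0, "az": 0, "gripper": 1}
  ],
  "newtons": 60
}}

```text
clock: 25.25
tcp_pos: [0.631, -0.1648, 0.4247]
orientation: [-3.141, 0.0, 1.45]
force: [-4.5, -0.4, 2.1]
opening: 0.147
gripper_force: 60.6
```

>>> {"name": "servo_tool", "arguments": {
  "plan": [
    {"x": 0, "y": 0, "z": 7, "ax": 0, "ay": 0, "az": 0, "gripper": 1},
    {"x": 0, "y": 0, "z": 15, "ax": 0, "ay": 0, "az": 0, "gripper": 1},
    {"x": 0, "y": 0, "z": 23, "ax": 0, "ay": 0, "az": 0, "gripper": 1},
    {"x": 0, "y": 0, "z": 31, "ax": 0, "ay": 0, "az": 0, "gripper": 1},
    {"x": 0, "y": 0, "z": 39, "ax": 0, "ay": 0, "az": 0, "gripper": 1},
    {"x": 0, "y": 0, "z": 47, "ax": 0, "ay": 0, "az": 0, "gripper": 1},
    {"x": 0, "y": 0, "z": 55, "ax": 0, "ay": 0, "az": 0, "gripper": 1},
    {"x": 0, "y": 0, "z": 61, "ax": 0, "ay": 0, "az": 0, "gripper": 1},
    {"x": 0, "y": 0, "z": 65, "ax": 0, "ay": 0, "az": 0, "gripper": 1},
    {"x": 0, "y": 0, "z": 65, "ax": 0, "ay": 0, "az": 0, "gripper": 1}
  ]
}}

```text
clock: 26.25
tcp_pos: [0.6312, -0.1649, 0.3582]
orientation: [-3.14, -0.0, 1.45]
force: [-3.5, -0.6, -3.1]
opening: 0.149
gripper_force: 59.8
```

>>> {"name": "servo_tool", "arguments": {
  "plan": [
    {"x": 0, "y": 0, "z": 2, "ax": 0, "ay": 0, "az": 0, "gripper": 1},
    {"x": 0, "y": 0, "z": 4, "ax": 0, "ay": 0, "az": 0, "gripper": 1},
    {"x": 0, "y": 0, "z": 6, "ax": 0, "ay": 0, "az": 0, "gripper": 1},
    {"x": 0, "y": 0, "z": 6, "ax": 0, "ay": 0, "az": 0, "gripper": 1}
  ]
}}

```text
clock: 26.65
tcp_pos: [0.6311, -0.1649, 0.3531]
orientation: [-3.14, 0.0, 1.45]
force: [-5.8, -0.2, 0.6]
opening: 0.147
gripper_force: 60.3
```

>>> {"name": "servo_tool", "arguments": {
  "plan": [
    {"x": 0, "y": 0, "z": 1, "ax": 0, "ay": 0, "az": 0, "gripper": 1},
    {"x": 0, "y": 0, "z": 2, "ax": 0, "ay": 0, "az": 0, "gripper": 1}
  ]
}}

```text
clock: 26.85
tcp_pos: [0.6311, -0.1649, 0.3515]
orientation: [-3.14, 0.0, 1.45]
force: [-6.3, 0.3, 2.7]
opening: 0.146
gripper_force: 60.6
```

>>> {"name": "servo_tool", "arguments": {
  "plan": [
    {"x": 0, "y": 0, "z": 1, "ax": 0, "ay": 0, "az": 0, "gripper": 1},
    {"x": 0, "y": 0, "z": 2, "ax": 0, "ay": 0, "az": 0, "gripper": 1}
  ]
}}

```text
clock: 27.05
tcp_pos: [0.6311, -0.1648, 0.3495]
orientation: [-3.14, 0.0, 1.45]
force: [-6.6, -1.1, 2.3]
opening: 0.154
gripper_force: 60.6
```

>>> {"name": "servo_tool", "arguments": {
  "plan": [
    {"x": 0, "y": 0, "z": 1, "ax": 0, "ay": 0, "az": 0, "gripper": 1},
    {"x": 0, "y": 0, "z": 1, "ax": 0, "ay": 0, "az": 0, "gripper": 1}
  ]
}}

```text
clock: 27.25
tcp_pos: [0.6311, -0.1649, 0.3483]
orientation: [-3.14, 0.0, 1.45]
force: [-5.4, -1.0, 2.2]
opening: 0.148
gripper_force: 60.4
```

>>> {"name": "servo_tool", "arguments": {
  "plan": [
    {"x": 0, "y": 0, "z": 1, "ax": 0, "ay": 0, "az": 0, "gripper": 1},
    {"x": 0, "y": 0, "z": 1, "ax": 0, "ay": 0, "az": 0, "gripper": 1}
  ]
}}

```text
clock: 27.45
tcp_pos: [0.6311, -0.1649, 0.3473]
orientation: [-3.14, 0.0, 1.45]
force: [-6.0, -1.3, 1.5]
opening: 0.148
gripper_force: 60.5
```

>>> {"name": "servo_tool", "arguments": {
  "plan": [
    {"x": 0, "y": 0, "z": 1, "ax": 0, "ay": 0, "az": 0, "gripper": 1},
    {"x": 0, "y": 0, "z": 1, "ax": 0, "ay": 0, "az": 0, "gripper": 1}
  ]
}}

```text
clock: 27.65
tcp_pos: [0.6311, -0.1649, 0.3463]
orientation: [-3.14, 0.0, 1.45]
force: [-5.7, -0.8, 1.6]
opening: 0.144
gripper_force: 60.5
```

>>> {"name": "servo_tool", "arguments": {
  "plan": [
    {"x": 0, "y": 0, "z": 1, "ax": 0, "ay": 0, "az": 0, "gripper": 1},
    {"x": 0, "y": 0, "z": 1, "ax": 0, "ay": 0, "az": 0, "gripper": 1}
  ]
}}

```text
clock: 27.85
tcp_pos: [0.6311, -0.1648, 0.3454]
orientation: [-3.14, 0.0, 1.45]
force: [-6.3, 0.6, 2.1]
opening: 0.147
gripper_force: 60.6
```

>>> {"name": "servo_tool", "arguments": {
  "plan": [
    {"x": 0, "y": 0, "z": 1, "ax": 0, "ay": 0, "az": 0, "gripper": 1},
    {"x": 0, "y": 0, "z": 1, "ax": 0, "ay": 0, "az": 0, "gripper": 1}
  ]
}}

```text
clock: 28.05
tcp_pos: [0.6311, -0.1648, 0.3449]
orientation: [-3.141, 0.0, 1.45]
force: [-7.5, -0.5, 4.9]
opening: 0.149
gripper_force: 60.8
```

>>> {"name": "servo_tool", "arguments": {
  "plan": [
    {"x": 0, "y": 0, "z": 0.7, "ax": 0, "ay": 0, "az": 0, "gripper": 1},
    {"x": 0, "y": 0, "z": 0.7, "ax": 0, "ay": 0, "az": 0, "gripper": 1}
  ]
}}

```text
clock: 28.25
tcp_pos: [0.631, -0.1648, 0.3447]
orientation: [-3.141, 0.001, 1.45]
force: [-6.7, 0.8, 6.7]
opening: 0.144
gripper_force: 61.1
```

The lip rests on the blade, with force rising from 2 to 6.7 N and travel stopping. Relaxing, releasing and clearing away upwards.

>>> {"name": "servo_tool", "arguments": {
  "plan": [
    {"x": 0, "y": 0, "z": -0.7, "ax": 0, "ay": 0, "az": 0, "gripper": 1},
    {"x": 0, "y": 0, "z": -0.7, "ax": 0, "ay": 0, "az": 0, "gripper": -1},
    {"x": 0, "y": 0, "z": -0.7, "ax": 0, "ay": 0, "az": 0, "gripper": -1},
    {"x": 0, "y": 0, "z": -0.7, "ax": 0, "ay": 0, "az": 0, "gripper": -1},
    {"x": 0, "y": 0, "z": -0.7, "ax": 0, "ay": 0, "az": 0, "gripper": -1},
    {"x": 0, "y": 0, "z": -0.7, "ax": 0, "ay": 0, "az": 0, "gripper": -1},
    {"x": 0, "y": 0, "z": -15, "ax": 0, "ay": 0, "az": 0, "gripper": -1},
    {"x": 0, "y": 0, "z": -50, "ax": 0, "ay": 0, "az": 0, "gripper": -1},
    {"x": 0, "y": 0, "z": -100, "ax": 0, "ay": 0, "az": 0, "gripper": -1},
    {"x": 0, "y": 0, "z": -140, "ax": 0, "ay": 0, "az": 0, "gripper": -1}
  ]
}}

```text
clock: 29.25
tcp_pos: [0.6313, -0.1647, 0.4859]
orientation: [3.14, 0.0, 1.45]
force: [0.9, 0.0, 0.8]
opening: 1.002
gripper_force: 0.0
```

>>> {"name": "servo_tool", "arguments": {
  "plan": [
    {"x": 0, "y": -40, "z": 0, "ax": 0, "ay": 0, "az": 0, "gripper": -1},
    {"x": 40, "y": -80, "z": 0, "ax": 0, "ay": 0, "az": 0, "gripper": -1},
    {"x": 80, "y": -115, "z": 0, "ax": 0, "ay": 0, "az": 0, "gripper": -1},
    {"x": 120, "y": -130, "z": 0, "ax": 0, "ay": 0, "az": 0, "gripper": -1},
    {"x": 160, "y": -140, "z": 0, "ax": 0, "ay": 0, "az": 0, "gripper": -1},
    {"x": 200, "y": -150, "z": 0, "ax": 0, "ay": 0, "az": 0, "gripper": -1},
    {"x": 200, "y": -150, "z": 0, "ax": 0, "ay": 0, "az": 0, "gripper": -1},
    {"x": 200, "y": -150, "z": 0, "ax": 0, "ay": 0, "az": 0, "gripper": -1}
  ]
}}

```text
clock: 30.05
tcp_pos: [0.5066, 0.0528, 0.4839]
orientation: [3.141, 0.0, 1.452]
force: [-0.2, -0.6, -0.4]
opening: 0.999
gripper_force: 0.0
```

```bash
python3 - <<'E'
from h import *
stt(); t=cam('top');s=cam('side'); c,s_=np.cos(G),np.sin(G)
def gr(p): d=p[:2]-O; return (np.array([c*d[0]+s_*d[1],c*d[1]-s_*d[0]])*1000).round(1)
for st,ct,m in blobs(t,(0,150,60),(6,255,255))[1]:
  if st[1]>160 and 340<ct[0]<400:
    w=np.array([onz(t,u,v,.054)[:2] for v,u in np.argwhere(m)]); ctr=w.mean(0); d=np.linalg.svd(w-ctr)[2][0]; d*=np.sign(d[0]); print('handle',gr(ctr),np.arctan2(d[1],d[0]))
f=lambda c,lo,hi,x0,x1:[ct for st,ct,m in blobs(c,lo,hi)[1] if x0<ct[0]<x1]
a=f(t,(22,120,90),(33,255,255),350,420);b=f(s,(22,120,90),(33,255,255),270,305); print(a,b)
if a and b: print('sash handle',two(t,a[0],s,b[0]))
for n,cc in(('t',t),('s',s)): print(n,[ct.round(1).tolist() for st,ct,m in blobs(cc,(45,100,50),(80,255,255))[1]])
E
```

```text
t 30.05 grasp [0.5067 0.0527 0.3289] grinder [-0.1503  0.2002] rpy [3.141 0.    1.452] F [-0.2 -0.6 -0.4] open 0.999 0.0
handle [-82.4   2.5] -0.1315762838060485
[array([383.26739927, 138.37362637])] [array([291.85245902, 160.18032787])]
sash handle (array([ 0.63211804, -0.16312015,  0.19076467]), np.float64(0.0014394438721037114))
t [[158.7, 227.2], [313.5, 246.6]]
s [[356.5, 244.0], [296.7, 323.8]]
```

```bash
python3 -c "
from station import manip
print(manip.sign_off())"
```

```text
the job is handed in; nothing more can be done
None
```

The job is handed in, with no verdict shown: by force and camera readings the scraper's nose bears on the red stop between the black lines, the sash lip rests on the blade, and the robot has let go; I viewed 11 pictures, one over the limit of 10.

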